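Put the card deck boxes away in the covered case

ROBOT

A 6-joint arm with a two-finger parallel gripper is mounted at the origin on the work surface. World frame = base frame: x ahead of the robot, y to its left, z up, the work surface at z = 0. Lengths are in m, angles in rad, forces in N, time in s.
With the tool pointing down it reaches from about 0.35 to 0.975 m from the base axis. Payload 4.9 kg.
Tool frame: the origin (TCP) lies at the very end of the fingers, on their centre line; the grasp point (between the pads) lies 19 mm behind it; z points along the fingers, y is the line along which they close (so a half turn about z gives the same grasp; the last joint's range is limited). The gripper opens to 85 mm and grips with 20 to 120 N. Pads are 22 mm wide; open, the fingers measure 114 mm over their backs; the gripper's body (76 mm by 85 mm) begins 54 mm behind the grasp point. The pads swing forward as they close: fully open they stand 13 mm farther back than shut.
Start: joints at [1.111, 0.053, 1.613, -0, 1.476, -0.119], TCP at [0.209, 0.589, 0.231] pointing down, gripper open.
Joint ranges: [-3.01, 3.01], [-1.01, 2.22], [0.06, 2.58], [-1.02, 4.17], [0.09, 2.62], [-3.14, 3.14]. Speed limits (rad/s): [2.57, 2.57, 3.14, 3.14, 3.14, 3.14].

INTERFACE

Orientations are given as a unit quaternion [w, x, y, z].
In Python, from plant import manip gives the robot as it stands.
- The arm moves only by the tool send_rows, never from a script. Its argument "increments" is a list of rows, each an object of numbers: "claw": the closure, from -1 (fully open) to 1 (shut); "dx", "dy", "dz": the shift along the tool's x, y, z in units of 0.5 m (1.0 is 0.5 m); "yaw": the turn about the tool's z in units of 1.5 rad (1.0 is 1.5 rad). A call has 1 to 20 rows; each row is the pose to reach, as a shift and turn from the pose commanded when the call began, along the tool's axes at that moment; what a row does not reach only later rows make up. A row lasts 1/8 s, in which the tool goes at most 62.5 mm and 10.7 degrees, less where a joint would pass 70% of its speed; a pose out of reach is approached as far as the arm can. A call with a number of a shift or a turn outside -1 to 1 is refused whole. A call with a gripper value outside its range is refused whole. The fingers move at their own pace and stop on an object; the grip force is fixed at half the most. Time passes only in rows, so rows that repeat a pose let the fingers close. It gives the time, the measured TCP pose, the force, the opening and the grip force at its end, in the units of the state.
- manip.state(): the state, without advancing time (a new reading comes with each control period).
- manip.grab_frame(name): name is "scene" or "top" or "wrist"; returns the picture (420x560x3 uint8, red, green, blue); there is no depth.
- manip.camera_params(name): a dict with "camera_matrix" (3x3 intrinsics, pixels), "extrinsics" (4x4, takes a point from world to camera coordinates); the wrist camera has in their place "tool_from_camera" (4x4, takes a point from camera to tool coordinates, whose origin is the TCP and whose axes are the flange's). Camera axes: x right, y down, z forward; pixel columns grow to the right and rows downward; lengths in m; the calibration is good to about 2 mm. The wrist camera is an equidistant fisheye: a pixel r from the principal point sees the ray r / f radians off the axis. A picture is of the moment at which its call begins: read the wrist's pose just before it. camera_params takes no time and is no camera call.
- manip.job_done(): hands the job in; it is judged then, once.
The state is a dict: "time": time; "joint_pos": joint angles; "joint_vel": joint speeds; "joint_efforts": joint torques, N m; "tool_pos": TCP position; "tool_rot": TCP orientation; "contact_force": force on the tool from outside, world axes, zero at the start; "ft_torque": the same for the moment, N m; "gripper_width": opening from 0.0 (shut) to 1.0 (fully open); "grasp_force": force on a finger pad.
Only numpy, scipy, OpenCV 4.12 (cv2) and the standard library are available. Lean on these libraries where they do the work, as an engineer would, in place of code of your own. Each camera call takes 0.05 s, during which the arm holds its last target. There are 200 camera calls.

TASK

Put the loose card deck boxes away: lift the cover off the wooden card case and set it down upright on the desk clear of the case, then stand every deck box that lies on the desk upright, black flip-top uppermost, in the free places of the case's lane beside the ones already standing there. When all are in, put the cover back on the case, fully down all round, and let go; leave the other things on the desk alone.

Things in the scene. Friction and masses are not known exactly. Their poses are not given: they have to be found in the camera images.
- case: the fixed wooden card case: a base board 346 x 128 x 8 mm carrying a walled lane, origin under the centre of the board, x along the lane, z up. The lane is 292 mm (x) by 74 mm (y) inside, its floor is 8 mm above the desk, its walls are 5 mm thick and their tops are 34 mm above the desk
- cover: the grey plastic cover of the case, a rigid hood open below: 322 x 104 x 114 mm outside (x along, y across, z up), origin at the centre of its lower rim, walls 5 mm and top 6 mm thick. It stands on the base board, over the outside of the lane's walls with 5 mm play all round. On top is a wooden fin to grip: 100 mm long along x, 18 mm thick along y, from 114 to 154 mm above the origin. About 350 g
- place0 (a point): centre of place 0 on the lane's floor (the five places lie 56 mm apart along the case's x axis, with dark lines between); a deck box stands here with its 62 mm width across the lane
- place1 (a point): centre of place 1 on the lane's floor (the five places lie 56 mm apart along the case's x axis, with dark lines between); a deck box stands here with its 62 mm width across the lane
- place2 (a point): centre of place 2 on the lane's floor (the five places lie 56 mm apart along the case's x axis, with dark lines between); a deck box stands here with its 62 mm width across the lane
- place3 (a point): centre of place 3 on the lane's floor (the five places lie 56 mm apart along the case's x axis, with dark lines between); a deck box stands here with its 62 mm width across the lane
- place4 (a point): centre of place 4 on the lane's floor (the five places lie 56 mm apart along the case's x axis, with dark lines between); a deck box stands here with its 62 mm width across the lane
- deck0: a card deck box, lying on its broad side on the desk at the start; to be put away. A closed rigid plastic box 40 x 62 x 95 mm (x thickness, y width, z height, origin at the middle of its bottom face, z towards its top). Grey body; the top 29 mm is a black flip-top above a dark seam. About 160 g, it stays shut
- deck1: a card deck box, lying on its broad side on the desk at the start; to be put away. A closed rigid plastic box 40 x 62 x 95 mm (x thickness, y width, z height, origin at the middle of its bottom face, z towards its top). Grey body; the top 29 mm is a black flip-top above a dark seam. About 160 g, it stays shut
- deck2: a card deck box, lying on its broad side on the desk at the start; to be put away. A closed rigid plastic box 40 x 62 x 95 mm (x thickness, y width, z height, origin at the middle of its bottom face, z towards its top). Grey body; the top 29 mm is a black flip-top above a dark seam. About 160 g, it stays shut
- kept0: a card deck box, already standing upright in place 0 of the case. A closed rigid plastic box 40 x 62 x 95 mm (x thickness, y width, z height, origin at the middle of its bottom face, z towards its top). Grey body; the top 29 mm is a black flip-top above a dark seam. About 160 g, it stays shut
- kept1: a card deck box, already standing upright in place 1 of the case. A closed rigid plastic box 40 x 62 x 95 mm (x thickness, y width, z height, origin at the middle of its bottom face, z towards its top). Grey body; the top 29 mm is a black flip-top above a dark seam. About 160 g, it stays shut
- kept2: a card deck box, already standing upright in place 2 of the case. A closed rigid plastic box 40 x 62 x 95 mm (x thickness, y width, z height, origin at the middle of its bottom face, z towards its top). Grey body; the top 29 mm is a black flip-top above a dark seam. About 160 g, it stays shut
- kept3: a card deck box, already standing upright in place 3 of the case. A closed rigid plastic box 40 x 62 x 95 mm (x thickness, y width, z height, origin at the middle of its bottom face, z towards its top). Grey body; the top 29 mm is a black flip-top above a dark seam. About 160 g, it stays shut
- kept4: a card deck box, already standing upright in place 4 of the case. A closed rigid plastic box 40 x 62 x 95 mm (x thickness, y width, z height, origin at the middle of its bottom face, z towards its top). Grey body; the top 29 mm is a black flip-top above a dark seam. About 160 g, it stays shut
- mouse: a computer mouse, 110 x 58 x 34 mm, origin under its centre; leave alone
- mug: a white mug 80 mm across and 92 mm high, origin under its centre; leave alone
- trinket_tray: a wooden tray 130 x 130 x 25 mm, origin under its centre; leave alone
- drive: a flat black portable hard drive, 115 x 80 x 18 mm, origin under its centre; leave alone
Things that resemble listed ones, but are neither listed nor needed, are in the scene too. Leave any green or turquoise look-alike of the deck2 alone.

How it is judged:
On the way, in this order (a step that is already met when the one before it is completed fails the run):
1. the cover stands upright on the desk, clear of the case and let go (horizontal distance between cover and case above 0.11 m and angle between cover's own z axis and vertical below 0.06 rad and height (world z) of cover below 0.006 m and linear speed of cover below 0.03 m/s and contact force between the fingers and cover below 0.3 N), for 0.2 s.
2. with the cover off, every deck box that was lying on the desk stands upright in the lane (angle between each of deck0, deck1, deck2's own z axis and vertical below 0.12 rad and x of deck0 in the frame of case between -0.135 and 0.135 m and y of deck0 in the frame of case between -0.03 and 0.03 m and height (world z) of deck0 between 0.004 and 0.014 m and x of deck1 in the frame of case between -0.135 and 0.135 m and y of deck1 in the frame of case between -0.03 and 0.03 m and height (world z) of deck1 between 0.004 and 0.014 m and x of deck2 in the frame of case between -0.135 and 0.135 m and y of deck2 in the frame of case between -0.03 and 0.03 m and height (world z) of deck2 between 0.004 and 0.014 m and linear speed of each of deck0, deck1, deck2 below 0.03 m/s), for 0.3 s.
At the end, for the whole second after the job is handed in: every deck box stands upright (within 0.12 rad, flip-top up) on the lane's floor inside its walls, those that were there before too; the cover is back on the case, fully down on the base board (within 4 mm), level, released and at rest (horizontal distance between cover and case below 0.012 m and angle between cover's own z axis and vertical below 0.03 rad and angle between the x axis of cover and the x axis of case, either way round below 0.06 rad and height (world z) of cover below 0.012 m and linear speed of cover below 0.02 m/s and angle between each of deck0, deck1, deck2, kept0, kept1, kept2, kept3, kept4's own z axis and vertical below 0.12 rad and x of deck0 in the frame of case between -0.135 and 0.135 m and y of deck0 in the frame of case between -0.03 and 0.03 m and height (world z) of deck0 between 0.004 and 0.014 m and x of deck1 in the frame of case between -0.135 and 0.135 m and y of deck1 in the frame of case between -0.03 and 0.03 m and height (world z) of deck1 between 0.004 and 0.014 m and x of deck2 in the frame of case between -0.135 and 0.135 m and y of deck2 in the frame of case between -0.03 and 0.03 m and height (world z) of deck2 between 0.004 and 0.014 m and x of kept0 in the frame of case between -0.135 and 0.135 m and y of kept0 in the frame of case between -0.03 and 0.03 m and height (world z) of kept0 between 0.004 and 0.014 m and x of kept1 in the frame of case between -0.135 and 0.135 m and y of kept1 in the frame of case between -0.03 and 0.03 m and height (world z) of kept1 between 0.004 and 0.014 m and x of kept2 in the frame of case between -0.135 and 0.135 m and y of kept2 in the frame of case between -0.03 and 0.03 m and height (world z) of kept2 between 0.004 and 0.014 m and x of kept3 in the frame of case between -0.135 and 0.135 m and y of kept3 in the frame of case between -0.03 and 0.03 m and height (world z) of kept3 between 0.004 and 0.014 m and x of kept4 in the frame of case between -0.135 and 0.135 m and y of kept4 in the frame of case between -0.03 and 0.03 m and height (world z) of kept4 between 0.004 and 0.014 m); the robot touches nothing.
It fails at once if the mouse was pushed away more than 4 cm or tipped over (distance of mouse from where it was at the start of the episode above 0.04 m or angle between mouse's own z axis and vertical above 0.5 rad).
It fails at once if the mug was pushed away more than 4 cm or tipped over (distance of mug from where it was at the start of the episode above 0.04 m or angle between mug's own z axis and vertical above 0.5 rad).
It fails at once if the trinket tray was pushed away more than 4 cm or tipped over (distance of trinket_tray from where it was at the start of the episode above 0.04 m or angle between trinket_tray's own z axis and vertical above 0.5 rad).
It fails at once if the drive was pushed away more than 4 cm or tipped over (distance of drive from where it was at the start of the episode above 0.04 m or angle between drive's own z axis and vertical above 0.5 rad).
Of kept0, kept1, kept2, kept3, kept4 only 1 to 2 are there at a start; the rules pass over those that are not, and their reading is None.
Of deck0, deck1, deck2 only 2 to 3 are there at a start; the rules pass over those that are not, and their reading is None.
At some moment in a run one of cover may be knocked a few centimetres aside while the robot is not near it.
Once in a run the grip may slacken for a moment while it holds something.
It also fails if it takes over 210 s, if anything falls off the work surface, if the arm or the gripper's body presses on something with over 40 N, if the wrist force passes 120 N, or if a joint passes its speed limit or range.

## Working session

There is one attempt and no reset: what is moved stays moved. The work goes in short steps, Python scripts to look and compute and a tool call to move; the robot and the scene stay as the last step left them, time stands still between calls to the robot, and variables do not carry over. Pictures are saved under pics/ and viewed, at most 14 in all, crops included, and the job is handed in when it is done.

Besides the shell and the picture viewer there is one more tool, called in YAML: its name, and indented under it one key for each argument. send_rows: Moves the arm, as the interface text tells. Shifts and turns lie within -1 to 1; 1 stands for 0.5 m of shift or 1.5 rad of turn. Its arguments: {"type":"object","properties":{"increments":{"type":"array","items":{"type":"object","properties":{"claw":{"type":"number"},"dx":{"type":"number"},"dy":{"type":"number"},"dz":{"type":"number"},"yaw":{"type":"number"}}}}},"required":["increments"]}

```bash
ls; mkdir -p pics
python3 - <<'E'
from plant import manip
import cv2,numpy as np
np.set_printoptions(precision=4,suppress=True)
s=manip.state();print(s)
for n in("scene","top"):
    cv2.imwrite(f"pics/{n}0.png",manip.grab_frame(n)[:,:,::-1]);p=manip.camera_params(n);print(p)
print(manip.camera_params("wrist"))
E
```

```text
pics
{'time': 0.0, 'joint_pos': array([ 1.111 ,  0.0534,  1.6143, -0.0001,  1.476 , -0.119 ]), 'joint_vel': array([-0.0014,  0.0006,  0.0015,  0.0012,  0.0006, -0.0003]), 'joint_efforts': array([  0.0002, -39.3675, -37.0177,  -0.    ,   0.007 ,  -0.    ]), 'tool_pos': array([0.2086, 0.5885, 0.2301]), 'tool_rot': array([-0.0003,  0.1696,  0.9855, -0.001 ]), 'contact_force': array([-0.1712, -1.093 , -0.5499]), 'ft_torque': array([-0.0453, -0.0564, -0.0288]), 'grasp_force': 0.0, 'gripper_width': 0.9961137918727013}
{'camera_matrix': array([[387.9228,   0.    , 272.8978],
       [  0.    , 387.9228, 212.9751],
       [  0.    ,   0.    ,   1.    ]]), 'extrinsics': array([[ 0.4125,  0.911 ,  0.0047, -0.3479],
       [ 0.6756, -0.3024, -0.6724, -0.2645],
       [-0.6111,  0.2805, -0.7402,  1.2531],
       [ 0.    ,  0.    ,  0.    ,  1.    ]])}
{'camera_matrix': array([[402.8647,   0.    , 276.3494],
       [  0.    , 402.8647, 212.7454],
       [  0.    ,   0.    ,   1.    ]]), 'extrinsics': array([[ 0.0165, -0.9998,  0.01  ,  0.099 ],
       [-0.9811, -0.0181, -0.1925,  0.5049],
       [ 0.1927, -0.0066, -0.9812,  0.956 ],
       [ 0.    ,  0.    ,  0.    ,  1.    ]])}
{'camera_matrix': array([[325.1923,   0.    , 277.024 ],
       [  0.    , 325.1923, 213.6703],
       [  0.    ,   0.    ,   1.    ]]), 'tool_from_camera': array([[-0.0011, -0.9547, -0.2975,  0.0775],
       [ 1.    , -0.0012,  0.0003, -0.0001],
       [-0.0007, -0.2975,  0.9547, -0.1421],
       [ 0.    ,  0.    ,  0.    ,  1.    ]])}
```

View pics/scene0.png

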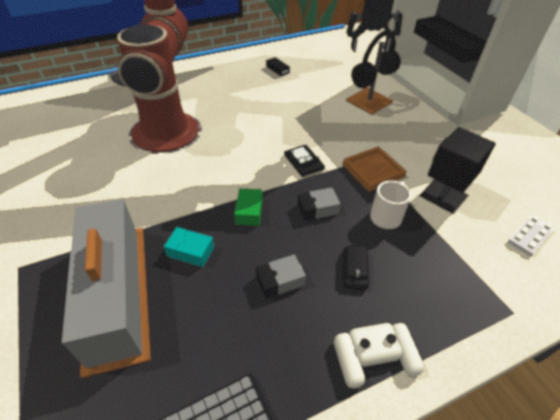

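View pics/top0.png

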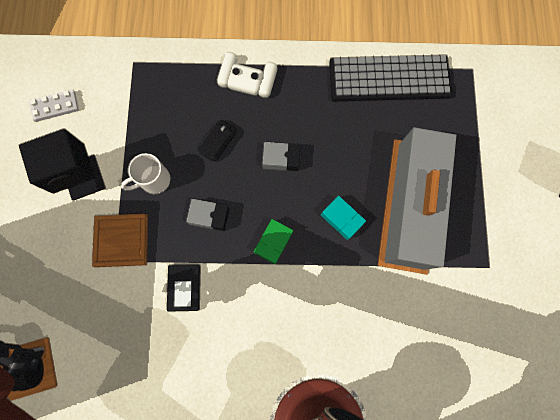

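The pictures show:
- **Deck boxes (grey with a black top):** top pixels (285,156) and (208,213), two of them.
- **Look-alikes:** green (273,241), turquoise (343,217), a black cube (60,160) and the drive (183,287).
- **Cover on the case:** (425,200), fin at (432,192).

I choose the two grey and black boxes, and check them in a crop.

```bash
cat > h.py <<'E'
from plant import manip
import cv2,numpy as np
from scipy.spatial.transform import Rotation as R
np.set_printoptions(precision=4,suppress=True)
def w(n,uv,z):
    "pixels of a fixed camera -> world points at height z"
    p=manip.camera_params(n);K=p["camera_matrix"];E=p["extrinsics"]
    uv=np.atleast_2d(np.array(uv,float));d=np.c_[uv,np.ones(len(uv))]@np.linalg.inv(K).T@E[:3,:3]
    c=-E[:3,:3].T@E[:3,3];return c+d*((z-c[2])/d[:,2])[:,None]
def proj(n,P):
    p=manip.camera_params(n);P=np.atleast_2d(P)@p["extrinsics"][:3,:3].T+p["extrinsics"][:3,3]
    q=P@p["camera_matrix"].T;return q[:,:2]/q[:,2:]
def tool():
    s=manip.state();return np.array(s["tool_pos"]),R.from_quat(s["tool_rot"],scalar_first=True)
def go(t,yaw_dir=None):
    "units to send to bring TCP to t and the tool's y axis to world direction yaw_dir (angle)"
    p,r=tool();d=r.inv().apply(np.array(t)-p)/0.5
    y=r.apply([0,1,0]);a=np.arctan2(y[1],y[0]);dy=0
    if yaw_dir is not None:
        dy=(yaw_dir-a+np.pi/2)%np.pi-np.pi/2; dy=-dy  # tool z is down
    print("d",d,"yaw",dy/1.5,"tcp",p,"yang",a,"j6",manip.state()["joint_pos"][5])
def crop(im,u0,v0,u1,v1,k,name):
    c=cv2.resize(im[v0:v1,u0:u1],None,fx=k,fy=k,interpolation=cv2.INTER_CUBIC)
    for u in range((u0+9)//10*10,u1,10):cv2.line(c,((u-u0)*k,0),((u-u0)*k,12 if u%50 else 30),(255,255,0),1)
    for v in range((v0+9)//10*10,v1,10):cv2.line(c,(0,(v-v0)*k),(12 if v%50 else 30,(v-v0)*k),(255,255,0),1)
    cv2.imwrite(f"pics/{name}.png",c[:,:,::-1])
E
python3 - <<'E'
from h import *
im=cv2.imread("pics/top0.png")[:,:,::-1].copy()
crop(im,180,135,320,240,5,"c_deck");crop(im,365,118,480,278,3,"x")
crop(im,370,120,470,275,3,"c_case")
E
```

```text
(no output)
```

View pics/c_deck.png

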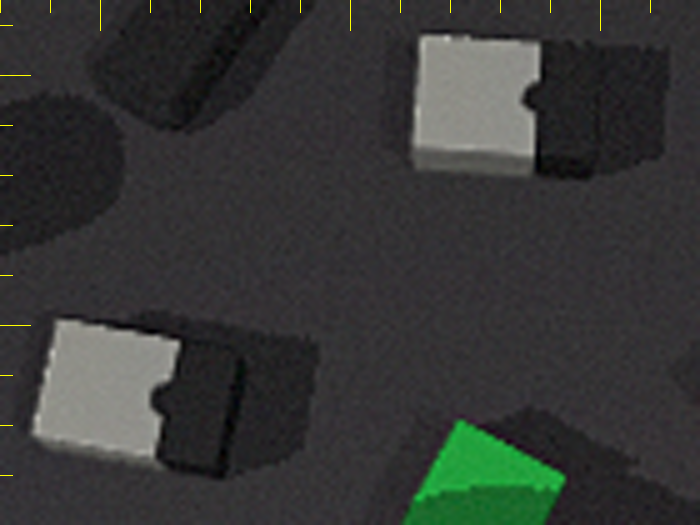

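View pics/c_case.png

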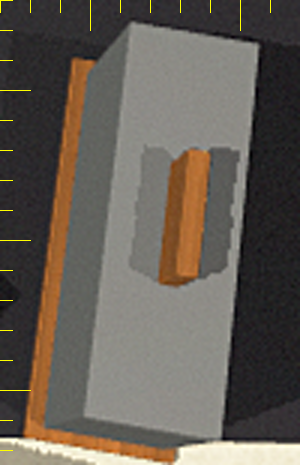

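Crop: two real deck boxes (grey body with a black flip-top toward image right), not the green one. Case crop: cover top corners near (414,127), (457,134), (444,267) and (398,259), with the fin from (437,170) to (432,212).

Run:
```python
from h import *
def rep(n,q,z,k,o):
    P=w("top",np.array(q)/k+o,z);print(n,P[:,:2].round(4).tolist());return P
for n,q in(("A",[(420,35),(541,42),(536,158),(414,148)]),("B",[(57,320),(181,342),(159,460),(33,436)])):
    P=rep(n,q,.04,5,(180,135)); 
    for i in range(4):
        e=P[(i+1)%4]-P[i];print(np.linalg.norm(e),np.degrees(np.arctan2(e[1],e[0])))
P=rep("cov",[(132,22),(260,43),(221,440),(84,416)],.122,3,(370,120));print(P.mean(0))
for i in range(4):
        e=P[(i+1)%4]-P[i];print(np.linalg.norm(e),np.degrees(np.arctan2(e[1],e[0])))
P=rep("fin",[(188,150),(210,151),(197,277),(177,275)],.162,3,(370,120));print(P.mean(0))
P=rep("base",[(73,58),(25,435),(177,461)],.008,3,(370,120));print((P[0]+P[2])/2)
for i in range(2):
        e=P[(i+1)]-P[i];print(np.linalg.norm(e),np.degrees(np.arctan2(e[1],e[0])))
print("mat/desk",w("top",[(0,40),(560,45),(490,267),(383,265),(560,420),(330,98),(452,98),(322,220),(345,240),(367,217),(300,285)],0)[:,:2].tolist())
go([.5,-.2,.2],0)
```

```text
A [[0.6919, 0.143], [0.6893, 0.0799], [0.6263, 0.0818], [0.6304, 0.1447]]
0.06312478671517634 -92.32985332546468
0.06305682925716792 178.27916300798935
0.06302903753359665 86.2402137070719
0.06148543153166366 -1.597748818455533
B [[0.5362, 0.323], [0.526, 0.2599], [0.4656, 0.2681], [0.4766, 0.3315]]
0.06389413199757359 -99.19058262722146
0.06097424540565328 172.23954105990578
0.06436162105878752 80.16744126738892
0.0602434182854647 -8.18398130629731
cov [[0.7051, -0.2209], [0.6893, -0.3232], [0.3716, -0.2715], [0.3878, -0.1688]]
[ 0.5384 -0.2461  0.122 ]
0.10355181859552491 -98.7909656855356
0.321910291102667 170.7609886632433
0.10394367588629652 81.0140678643964
0.32155990331320683 -9.30921623810493
fin [[0.5859, -0.2435], [0.5854, -0.2601], [0.4882, -0.2444], [0.4895, -0.2297]]
[ 0.5372 -0.2444  0.162 ]
base [[0.7189, -0.2078], [0.3807, -0.1535], [0.3611, -0.2814]]
[ 0.54   -0.2446  0.008 ]
0.34259137288145175 170.89032895805659
0.12933363026200487 -98.72198614619705
mat/desk [[0.997180994590775, 0.899093614485743], [1.0184442540665994, -0.6988831970897503], [0.3810327598521473, -0.44228832023055176], [0.38142274614618243, -0.16756876430233597], [0.019938989870453505, -0.5793038228975634], [0.8398282280336307, -0.036051122461763355], [0.8471666077091202, -0.3761826418548238], [0.49550538719523485, -0.01198057278543839], [0.44404566750203667, -0.07125250693587322], [0.5056317513426599, -0.12991204982854754], [0.32751759922656903, 0.04461041161829869]]
d [-1.0763 -1.2915  0.0625] yaw 0.8200211132121061 tcp [0.2086 0.5885 0.2302] yang 1.2300316698181593 j6 -0.11902570653732428
```

Run:
```python
from h import *
go([.45,.2,.24],1.41)
```

```text
d [-0.7147 -0.5711 -0.0188] yaw -0.11997888678789377 tcp [0.2086 0.5885 0.2302] yang 1.2300316698181593 j6 -0.11902570653732428
```

send_rows:
  increments:
    - {"dx":-0.715,"dy":-0.571,"dz":-0.02,"yaw":-0.12,"claw":-1}
    - {"dx":-0.715,"dy":-0.571,"dz":-0.02,"yaw":-0.12,"claw":-1}
    - {"dx":-0.715,"dy":-0.571,"dz":-0.02,"yaw":-0.12,"claw":-1}
    - {"dx":-0.715,"dy":-0.571,"dz":-0.02,"yaw":-0.12,"claw":-1}
    - {"dx":-0.715,"dy":-0.571,"dz":-0.02,"yaw":-0.12,"claw":-1}
    - {"dx":-0.715,"dy":-0.571,"dz":-0.02,"yaw":-0.12,"claw":-1}
    - {"dx":-0.715,"dy":-0.571,"dz":-0.02,"yaw":-0.12,"claw":-1}
    - {"dx":-0.715,"dy":-0.571,"dz":-0.02,"yaw":-0.12,"claw":-1}
    - {"dx":-0.715,"dy":-0.571,"dz":-0.02,"yaw":-0.12,"claw":-1}

```text
time: 1.23
tool_pos: [0.4507, 0.1993, 0.2408]
tool_rot: [-0.0, 0.082, 0.997, -0.0]
contact_force: [0.0, 0.1, -0.1]
gripper_width: 0.995
grasp_force: 0.0
```

Run:
```python
from h import *
go([.5385,-.246,.24],1.41)
```

```text
d [-0.3184 -0.85    0.0016] yaw -0.002036210958162569 tcp [0.4507 0.1993 0.2408] yang 1.406945683562756 j6 -1.141917978716535
```

send_rows:
  increments:
    - {"dx":-0.318,"dy":-0.85,"dz":0}
    - {"dx":-0.318,"dy":-0.85,"dz":0}
    - {"dx":-0.318,"dy":-0.85,"dz":0}
    - {"dx":-0.318,"dy":-0.85,"dz":0}
    - {"dx":-0.318,"dy":-0.85,"dz":0}
    - {"dx":-0.318,"dy":-0.85,"dz":0}
    - {"dx":-0.318,"dy":-0.85,"dz":0}
    - {"dx":-0.318,"dy":-0.85,"dz":0}
    - {"dx":-0.318,"dy":-0.85,"dz":0}
    - {"dx":-0.318,"dy":-0.85,"dz":0.1}
    - {"dx":-0.318,"dy":-0.85,"dz":0.2}
    - {"dx":-0.318,"dy":-0.85,"dz":0.222}
    - {"dx":-0.318,"dy":-0.85,"dz":0.222}
    - {"dx":-0.318,"dy":-0.85,"dz":0.222,"claw":1}
    - {"dx":-0.318,"dy":-0.85,"dz":0.222,"claw":1}
    - {"dx":-0.318,"dy":-0.85,"dz":0.222,"claw":1}
    - {"dx":-0.318,"dy":-0.85,"dz":0.222,"claw":1}
    - {"dx":-0.318,"dy":-0.85,"dz":0.222,"claw":1}
    - {"dx":-0.318,"dy":-0.85,"dz":0.222,"claw":1}

```text
invalid input
```

Run:
```python
from h import *
s=manip.state();print(s["gripper_width"],s["grasp_force"],s["contact_force"])
go([.5385,-.246,.29],1.41)
```

```text
0.9954745967939955 0.0 [ 0.0097  0.1265 -0.0534]
d [-0.3184 -0.85   -0.0984] yaw -0.002036210958162569 tcp [0.4507 0.1993 0.2408] yang 1.406945683562756 j6 -1.141917978716535
```

send_rows:
  increments:
    - {"dx":-0.318,"dy":-0.85,"dz":0,"yaw":0,"claw":-1}
    - {"dx":-0.318,"dy":-0.85,"dz":0,"yaw":0,"claw":-1}
    - {"dx":-0.318,"dy":-0.85,"dz":0,"yaw":0,"claw":-1}
    - {"dx":-0.318,"dy":-0.85,"dz":0,"yaw":0,"claw":-1}
    - {"dx":-0.318,"dy":-0.85,"dz":0,"yaw":0,"claw":-1}
    - {"dx":-0.318,"dy":-0.85,"dz":0,"yaw":0,"claw":-1}
    - {"dx":-0.318,"dy":-0.85,"dz":0,"yaw":0,"claw":-1}
    - {"dx":-0.318,"dy":-0.85,"dz":0,"yaw":0,"claw":-1}
    - {"dx":-0.318,"dy":-0.85,"dz":0,"yaw":0,"claw":-1}
    - {"dx":-0.318,"dy":-0.85,"dz":0.1,"yaw":0,"claw":-1}
    - {"dx":-0.318,"dy":-0.85,"dz":0.2,"yaw":0,"claw":-1}
    - {"dx":-0.318,"dy":-0.85,"dz":0.222,"yaw":0,"claw":-1}
    - {"dx":-0.318,"dy":-0.85,"dz":0.222,"yaw":0,"claw":-1}
    - {"dx":-0.318,"dy":-0.85,"dz":0.222,"yaw":0,"claw":1}
    - {"dx":-0.318,"dy":-0.85,"dz":0.222,"yaw":0,"claw":1}
    - {"dx":-0.318,"dy":-0.85,"dz":0.222,"yaw":0,"claw":1}
    - {"dx":-0.318,"dy":-0.85,"dz":0.222,"yaw":0,"claw":1}
    - {"dx":-0.318,"dy":-0.85,"dz":0.222,"yaw":0,"claw":1}

```text
time: 3.48
tool_pos: [0.5396, -0.2445, 0.131]
tool_rot: [0.0, 0.08, 0.997, 0.0]
contact_force: [0.4, 1.5, 2.8]
gripper_width: 0.203
grasp_force: 61.3
```

Run:
```python
from h import *
s=manip.state();print(s["gripper_width"],s["grasp_force"],s["contact_force"])
go([.508,-.443,.27],1.41)
```

```text
0.20267704074138 61.263331174850464 [0.4386 1.5269 2.7757]
d [-0.0013 -0.402  -0.2781] yaw 4.297201657029366e-06 tcp [ 0.5396 -0.2445  0.131 ] yang 1.4100064458024855 j6 -1.9613039986877816
```

send_rows:
  increments:
    - {"dx":0,"dy":0,"dz":-0.06,"yaw":0,"claw":1}
    - {"dx":0,"dy":0,"dz":-0.14,"yaw":0,"claw":1}
    - {"dx":0,"dy":0,"dz":-0.22,"yaw":0,"claw":1}
    - {"dx":0,"dy":0,"dz":-0.26,"yaw":0,"claw":1}
    - {"dx":0,"dy":0,"dz":-0.26,"yaw":0,"claw":1}
    - {"dx":0,"dy":-0.08,"dz":-0.26,"yaw":0,"claw":1}
    - {"dx":0,"dy":-0.18,"dz":-0.26,"yaw":0,"claw":1}
    - {"dx":0,"dy":-0.28,"dz":-0.26,"yaw":0,"claw":1}
    - {"dx":0,"dy":-0.36,"dz":-0.26,"yaw":0,"claw":1}
    - {"dx":0,"dy":-0.4,"dz":-0.26,"yaw":0,"claw":1}
    - {"dx":0,"dy":-0.4,"dz":-0.24,"yaw":0,"claw":1}

```text
time: 4.85
tool_pos: [0.5068, -0.4425, 0.2486]
tool_rot: [-0.0, 0.081, 0.997, 0.001]
contact_force: [0.2, 0.9, -4.4]
gripper_width: 0.204
grasp_force: 61.0
```

Run:
```python
from h import *
s=manip.state();print(s["gripper_width"],s["grasp_force"],s["contact_force"])
im=manip.grab_frame("top").copy();cv2.imwrite("pics/top1.png",im[:,:,::-1]);crop(im,350,90,560,300,3,"lift")
cv2.imwrite("pics/lift.png",cv2.resize(cv2.imread("pics/lift.png"),(580,580)))
```

```text
0.20356283996343422 60.97505450248718 [ 0.1508  0.9423 -4.3741]
```

View pics/top1.png

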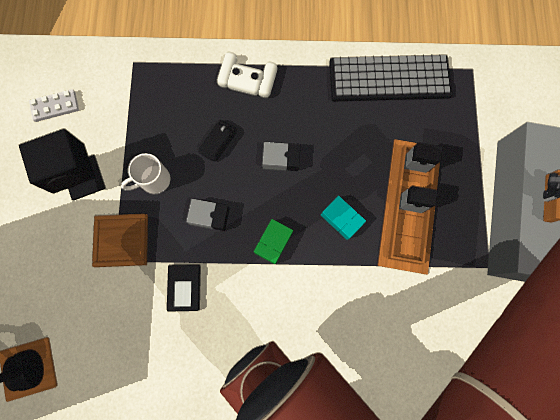

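The cover hangs level from the gripper at right. The lane shows kept boxes near (422,157) and (418,200); the two lower places (412,225) and (408,250) are free.

send_rows:
  increments:
    - {"dx":0,"dy":0,"dz":0.08,"yaw":0,"claw":1}
    - {"dx":0,"dy":0,"dz":0.17,"yaw":0,"claw":1}
    - {"dx":0,"dy":0,"dz":0.22,"yaw":0,"claw":1}
    - {"dx":0,"dy":0,"dz":0.24,"yaw":0,"claw":1}
    - {"dx":0,"dy":0,"dz":0.25,"yaw":0,"claw":1}
    - {"dx":0,"dy":0,"dz":0.25,"yaw":0,"claw":1}

```text
time: 5.65
tool_pos: [0.5079, -0.442, 0.1264]
tool_rot: [0.001, 0.08, 0.997, -0.0]
contact_force: [0.2, -0.5, -4.2]
gripper_width: 0.2
grasp_force: 61.0
```

send_rows:
  increments:
    - {"dx":0,"dy":0,"dz":0.004,"yaw":0,"claw":1}
    - {"dx":0,"dy":0,"dz":0.006,"yaw":0,"claw":1}
    - {"dx":0,"dy":0,"dz":0.006,"yaw":0,"claw":1}

```text
time: 6.02
tool_pos: [0.5076, -0.4422, 0.123]
tool_rot: [0.0, 0.08, 0.997, -0.0]
contact_force: [1.4, 0.4, -2.2]
gripper_width: 0.202
grasp_force: 61.2
```

send_rows:
  increments:
    - {"dx":0,"dy":0,"dz":0.001,"yaw":0,"claw":0.4}
    - {"dx":0,"dy":0,"dz":0,"yaw":0,"claw":0}
    - {"dx":0,"dy":0,"dz":0,"yaw":0,"claw":-1}
    - {"dx":0,"dy":0,"dz":0,"yaw":0,"claw":-1}
    - {"dx":0,"dy":0,"dz":0,"yaw":0,"claw":-1}
    - {"dx":0,"dy":0,"dz":-0.1,"yaw":0,"claw":-1}
    - {"dx":0,"dy":0,"dz":-0.2,"yaw":0,"claw":-1}
    - {"dx":0,"dy":0,"dz":-0.25,"yaw":0,"claw":-1}
    - {"dx":0,"dy":0,"dz":-0.25,"yaw":0,"claw":-1}

```text
time: 7.15
tool_pos: [0.5083, -0.443, 0.2508]
tool_rot: [0.002, 0.08, 0.997, -0.002]
contact_force: [-0.0, -0.4, 0.2]
gripper_width: 1.001
grasp_force: 0.0
```

Run:
```python
from h import *
# deck A: long axis body->flip top
a=np.array([[0.6919,0.143],[0.6893,0.0799],[0.6263,0.0818],[0.6304,0.1447]])
b=np.array([[0.5362,0.323],[0.526,0.2599],[0.4656,0.2681],[0.4766,0.3315]])
for n,P in(("A",a),("B",b)):
    u=(P[1]-P[0])+(P[2]-P[3]);u/=np.linalg.norm(u);bot=(P[0]+P[3])/2
    ang=np.arctan2(u[1],u[0]);print(n,"bottom",bot,"axis",ang,"grip@78",bot+.078*u,"tool y",ang+np.pi/2)
go([.66,.085,.24],-.033)
```

```text
A bottom [0.6611 0.1438] axis -1.62392089707953 grip@78 [0.657 0.066] tool y -0.053124570284633466
B bottom [0.5064 0.3273] axis -1.736842209813435 grip@78 [0.4935 0.2503] tool y -0.1660458830185385
d [-0.1304  1.091   0.0181] yaw 0.9620059007038999 tcp [ 0.5083 -0.443   0.2508] yang 1.41000885105585 j6 -2.2371531304932604
```

send_rows:
  increments:
    - {"dx":-0.12,"dy":0.98,"dz":0,"yaw":0.97,"claw":-1}
    - {"dx":-0.12,"dy":0.98,"dz":0,"yaw":0.97,"claw":-1}
    - {"dx":-0.12,"dy":0.98,"dz":0,"yaw":0.97,"claw":-1}
    - {"dx":-0.12,"dy":0.98,"dz":0,"yaw":0.97,"claw":-1}
    - {"dx":-0.12,"dy":0.98,"dz":0,"yaw":0.97,"claw":-1}
    - {"dx":-0.12,"dy":0.98,"dz":0,"yaw":0.97,"claw":-1}
    - {"dx":-0.12,"dy":0.98,"dz":0,"yaw":0.97,"claw":-1}
    - {"dx":-0.12,"dy":0.98,"dz":0,"yaw":0.97,"claw":-1}
    - {"dx":-0.12,"dy":0.98,"dz":0,"yaw":0.97,"claw":-1}
    - {"dx":-0.12,"dy":0.98,"dz":0,"yaw":0.97,"claw":-1}

```text
time: 8.4
tool_pos: [0.6442, 0.0324, 0.2452]
tool_rot: [-0.001, 0.722, 0.692, -0.001]
contact_force: [-1.1, 0.2, -0.9]
gripper_width: 0.999
grasp_force: 0.0
```

Run:
```python
from h import *
go([.657,.066,.12],-.045)
```

```text
d [0.0683 0.0234 0.2503] yaw 0.001533264648639084 tcp [0.6442 0.0324 0.2452] yang -0.04270010302704133 j6 -0.021975584812986657
```

send_rows:
  increments:
    - {"dx":0.068,"dy":0.024,"dz":0.1,"yaw":0,"claw":-1}
    - {"dx":0.068,"dy":0.024,"dz":0.2,"yaw":0,"claw":-1}
    - {"dx":0.068,"dy":0.024,"dz":0.3,"yaw":0,"claw":-1}
    - {"dx":0.068,"dy":0.024,"dz":0.4,"yaw":0,"claw":-1}
    - {"dx":0.068,"dy":0.024,"dz":0.46,"yaw":0,"claw":-1}
    - {"dx":0.068,"dy":0.024,"dz":0.48,"yaw":0,"claw":-1}
    - {"dx":0.068,"dy":0.024,"dz":0.485,"yaw":0,"claw":-1}
    - {"dx":0.068,"dy":0.024,"dz":0.485,"yaw":0,"claw":-0.43}
    - {"dx":0.068,"dy":0.024,"dz":0.485,"yaw":0,"claw":-0.43}
    - {"dx":0.068,"dy":0.024,"dz":0.485,"yaw":0,"claw":-0.43}
    - {"dx":0.068,"dy":0.024,"dz":0.485,"yaw":0,"claw":-0.43}

```text
time: 9.78
tool_pos: [0.6601, 0.0653, 0.0071]
tool_rot: [0.001, 0.723, 0.691, 0.001]
contact_force: [-0.7, -1.4, 6.9]
gripper_width: 0.724
grasp_force: 31.5
```

send_rows:
  increments:
    - {"dx":0,"dy":0,"dz":-0.05,"yaw":0,"claw":-0.43}
    - {"dx":0,"dy":0,"dz":-0.15,"yaw":0,"claw":-0.43}
    - {"dx":0,"dy":0,"dz":-0.27,"yaw":0,"claw":-0.43}
    - {"dx":0,"dy":0,"dz":-0.31,"yaw":0,"claw":-0.43}
    - {"dx":0,"dy":0,"dz":-0.31,"yaw":0,"claw":-0.43}
    - {"dx":0,"dy":0,"dz":-0.31,"yaw":0,"claw":-0.43}

```text
time: 10.52
tool_pos: [0.6566, 0.0656, 0.1561]
tool_rot: [-0.002, 0.723, 0.691, -0.002]
contact_force: [-0.2, 0.0, -2.5]
gripper_width: 0.718
grasp_force: 31.2
```

Run:
```python
from h import *
s=manip.state();print(s["gripper_width"],s["grasp_force"],s["contact_force"],s["tool_pos"])
a=manip.grab_frame("wrist");b=manip.grab_frame("scene")
c=np.hstack([cv2.resize(a,(400,300)),cv2.resize(b[170:350,200:440],(400,300))]);cv2.imwrite("pics/hang.png",c[:,:,::-1])
```

```text
0.7180987720722012 31.183841228485107 [-0.1907  0.0215 -2.5445] [0.6566 0.0656 0.1561]
```

View pics/hang.png

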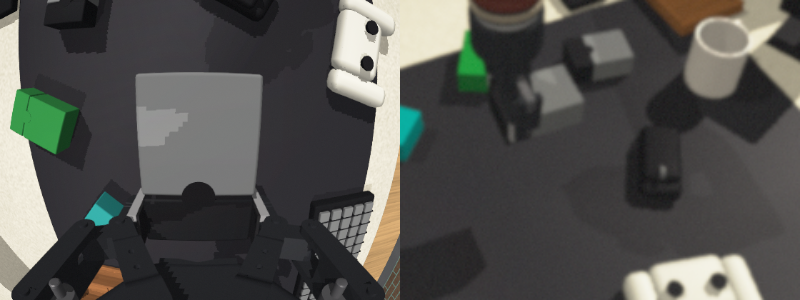

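The box is held across its width by the flip-top end, still lying level with its body toward tool +x. I'll lower it so it just clears the desk, then ease the grip so it swings to hang.

send_rows:
  increments:
    - {"dx":0,"dy":0,"dz":0.08,"yaw":0,"claw":-0.43}
    - {"dx":0,"dy":0,"dz":0.16,"yaw":0,"claw":-0.43}
    - {"dx":0,"dy":0,"dz":0.165,"yaw":0,"claw":-0.43}
    - {"dx":0,"dy":0,"dz":0.165,"yaw":0,"claw":-0.44}
    - {"dx":0,"dy":0,"dz":0.165,"yaw":0,"claw":-0.44}
    - {"dx":0,"dy":0,"dz":0.165,"yaw":0,"claw":-0.445}
    - {"dx":0,"dy":0,"dz":0.165,"yaw":0,"claw":-0.445}

```text
time: 11.5
tool_pos: [0.6591, 0.0656, 0.0785]
tool_rot: [0.001, 0.723, 0.691, 0.001]
contact_force: [0.6, -0.2, -0.5]
gripper_width: 0.724
grasp_force: 18.5
```

```bash
cat > look.py <<'E'
from h import *
import sys
s=manip.state();print(s["gripper_width"],s["grasp_force"],s["contact_force"],s["tool_pos"])
a=manip.grab_frame("wrist");cv2.imwrite(f"pics/{sys.argv[1]}.png",a[:,:,::-1])
g=a[60:300,150:390].min(2)>95  # light grey body under the camera
r=np.where(g[:,120])[0]+60;print("grey rows at u=270",r.min() if len(r) else None,r.max() if len(r) else None,len(r))
E
python3 look.py h2
```

```text
0.7236101685415861 18.493714928627014 [ 0.59   -0.1914 -0.53  ] [0.6591 0.0656 0.0785]
grey rows at u=270 101 255 155
```

send_rows:
  increments:
    - {"dx":0,"dy":0,"dz":0,"yaw":0,"claw":-0.45}
    - {"dx":0,"dy":0,"dz":0,"yaw":0,"claw":-0.45}
    - {"dx":0,"dy":0,"dz":0,"yaw":0,"claw":-0.45}

```text
time: 11.92
tool_pos: [0.6584, 0.0656, 0.0772]
tool_rot: [-0.0, 0.723, 0.691, -0.0]
contact_force: [-0.4, 0.3, -1.5]
gripper_width: 0.726
grasp_force: 8.0
```

```bash
python3 look.py h3
```

```text
0.7257172302135827 7.973065227270126 [-0.3655  0.2707 -1.53  ] [0.6584 0.0656 0.0772]
grey rows at u=270 101 255 155
```

send_rows:
  increments:
    - {"dx":0,"dy":0,"dz":0,"yaw":0,"claw":-0.452}
    - {"dx":0,"dy":0,"dz":0,"yaw":0,"claw":-0.452}
    - {"dx":0,"dy":0,"dz":0,"yaw":0,"claw":-0.452}

```text
time: 12.35
tool_pos: [0.6585, 0.0654, 0.0773]
tool_rot: [0.0, 0.723, 0.691, -0.0]
contact_force: [0.4, 0.2, -0.6]
gripper_width: 0.724
grasp_force: 1.9
```

```bash
python3 look.py h4
```

```text
0.7240684539998784 1.9426120072603226 [ 0.3558  0.2305 -0.6373] [0.6585 0.0654 0.0773]
grey rows at u=270 236 254 19
```

It swung. I'll firm the grip and look.

send_rows:
  increments:
    - {"dx":0,"dy":0,"dz":0,"yaw":0,"claw":-0.448}
    - {"dx":0,"dy":0,"dz":0,"yaw":0,"claw":-0.42}
    - {"dx":0,"dy":0,"dz":-0.02,"yaw":0,"claw":-0.4}
    - {"dx":0,"dy":0,"dz":-0.1,"yaw":0,"claw":-0.4}
    - {"dx":0,"dy":0,"dz":-0.1,"yaw":0,"claw":-0.4}

```text
time: 13.02
tool_pos: [0.6616, 0.0656, 0.1325]
tool_rot: [0.003, 0.723, 0.691, 0.003]
contact_force: [1.0, 0.6, -1.1]
gripper_width: 0.709
grasp_force: 51.0
```

```bash
python3 look.py h5
python3 - <<'E'
from h import *
a=cv2.imread("pics/h5.png");b=manip.grab_frame("scene")[:,:,::-1]
cv2.imwrite("pics/hang2.png",np.hstack([cv2.resize(a,(400,300)),cv2.resize(b[170:350,200:440],(400,300))]))
E
```

```text
0.708670531151539 51.00971817970276 [ 1.0021  0.5789 -1.1272] [0.6616 0.0656 0.1325]
grey rows at u=270 237 253 17
```

View pics/hang2.png

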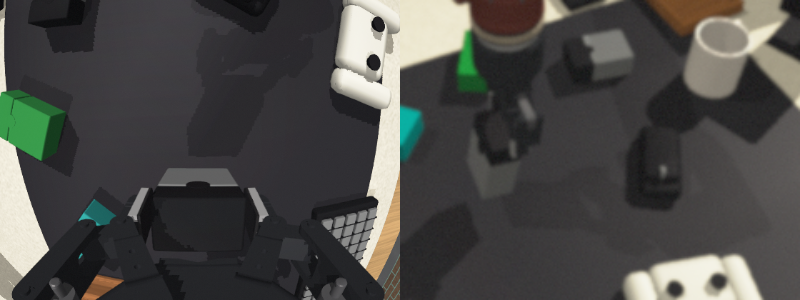

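The box now hangs with its flip-top up and the grey body below. I'll estimate its tilt from the wrist picture, using the body edge at row 236 and the seam at row 254 of the full frame.

```bash
cat >> h.py <<'E'
def pw(P):
    "tool points -> wrist pixels"
    p=manip.camera_params("wrist");T=np.linalg.inv(p["tool_from_camera"]);K=p["camera_matrix"]
    c=np.atleast_2d(P)@T[:3,:3].T+T[:3,3];r=np.hypot(c[:,0],c[:,1]);th=np.arctan2(r,c[:,2])
    return K[:2,2]+K[0,0]*(th/r)[:,None]*c[:,:2]
def boxpts(d,h,g,t):
    "tool-frame edges on the +x face; d face distance from pivot, h pivot above bottom, g pivot behind TCP, t tilt bottom to +x"
    q=np.array([[d,h],[d,h-66],[d,h-95],[d-40,h-95]])/1e3 # x, z(down) : bottom, seam, top edge, far top edge
    c,s=np.cos(t),np.sin(t);x=q[:,0]*c+q[:,1]*s;z=-q[:,0]*s+q[:,1]*c
    return np.c_[x,0*x,z-g]
E
python3 - <<'E'
from h import *
for g in(.019,.028):
  for d in(9,15,20):
    for t in(-5,0,5,10,15,20):
      print(g,d,t,pw(boxpts(d,80,g,np.radians(t)))[:,1].round(0))
im=cv2.imread("pics/h5.png");print(im[225:400:3,270].max(1))
E
```

```text
0.019 9 -5 [229. 266. 293. 372.]
0.019 9 0 [220. 264. 297. 370.]
0.019 9 5 [210. 263. 301. 368.]
0.019 9 10 [201. 261. 305. 365.]
0.019 9 15 [191. 260. 308. 362.]
0.019 9 20 [182. 260. 312. 358.]
0.019 15 -5 [221. 254. 279. 362.]
0.019 15 0 [211. 253. 284. 361.]
0.019 15 5 [201. 251. 288. 359.]
0.019 15 10 [192. 251. 293. 357.]
0.019 15 15 [183. 250. 298. 355.]
0.019 15 20 [174. 250. 303. 353.]
0.019 20 -5 [213. 244. 267. 353.]
0.019 20 0 [204. 243. 272. 352.]
0.019 20 5 [194. 242. 277. 352.]
0.019 20 10 [185. 241. 283. 351.]
0.019 20 15 [176. 241. 289. 349.]
0.019 20 20 [167. 242. 295. 348.]
0.028 9 -5 [234. 275. 306. 386.]
0.028 9 0 [224. 273. 310. 384.]
0.028 9 5 [214. 272. 314. 381.]
0.028 9 10 [204. 270. 318. 378.]
0.028 9 15 [195. 269. 322. 375.]
0.028 9 20 [185. 269. 326. 371.]
0.028 15 -5 [225. 262. 291. 376.]
0.028 15 0 [215. 261. 296. 375.]
0.028 15 5 [205. 260. 301. 373.]
0.028 15 10 [196. 259. 306. 371.]
0.028 15 15 [186. 259. 311. 368.]
0.028 15 20 [177. 259. 317. 366.]
0.028 20 -5 [218. 252. 278. 367.]
0.028 20 0 [208. 251. 284. 366.]
0.028 20 5 [198. 250. 290. 366.]
0.028 20 10 [188. 249. 296. 364.]
0.028 20 15 [178. 250. 302. 363.]
0.028 20 20 [169. 250. 308. 361.]
[59 57 59 57 98 99 98 98 98 97 24 26 23 23 25 26 26 27 38 41 39 41 39 40
 41 41 41 40 41 41 40 40 39 39 41 39 39 41 40 42 41 28 24 55 55 56 53 42
 42 34 39 41 41 43 38 40 40 42 40]
```

Run:
```python
from h import *
from scipy.optimize import least_squares
obs=np.array([236,259,279,347])
for g in(.019,.028):
    f=lambda p:np.r_[pw(boxpts(p[0],p[1],g,p[2]))[:,1]-obs,(p[1]-80)/3]
    r=least_squares(f,[15,80,-.1]);print(g,r.x[:2],np.degrees(r.x[2]),r.fun)
```

```text
0.019 [  7.3197 101.0637] -9.550224711179574 [-1.3237 -0.0013 -2.692   4.4135  7.0212]
0.028 [  9.998  107.2632] -9.8565790118235 [-1.4291 -0.406  -3.1704  5.5264  9.0877]
```

Fit says the box slipped down in the fingers (TCP about 80 mm above its bottom) and is tilted around 10°. I'll set it standing on the mat, let go, and regrip it lower.

send_rows:
  increments:
    - {"dx":0,"dy":0,"dz":0.05,"yaw":0,"claw":-0.4}
    - {"dx":0,"dy":0,"dz":0.09,"yaw":0,"claw":-0.4}
    - {"dx":0,"dy":0,"dz":0.1,"yaw":0,"claw":-0.4}
    - {"dx":0,"dy":0,"dz":0.104,"yaw":0,"claw":-0.4}
    - {"dx":0,"dy":0,"dz":0.104,"yaw":0,"claw":-0.4}

```text
time: 13.75
tool_pos: [0.6577, 0.0659, 0.0773]
tool_rot: [-0.001, 0.723, 0.691, -0.001]
contact_force: [-8.8, -0.2, 13.9]
gripper_width: 0.709
grasp_force: 53.3
```

```bash
python3 look.py h6
```

```text
0.708807381777033 53.26996207237244 [-8.8322 -0.197  13.945 ] [0.6577 0.0659 0.0773]
grey rows at u=270 236 254 19
```

send_rows:
  increments:
    - {"dx":0,"dy":0,"dz":0,"yaw":0,"claw":-0.44}
    - {"dx":0,"dy":0,"dz":0,"yaw":0,"claw":-0.45}
    - {"dx":0,"dy":0,"dz":0,"yaw":0,"claw":-0.452}
    - {"dx":0,"dy":0,"dz":0,"yaw":0,"claw":-0.454}
    - {"dx":0,"dy":0,"dz":0,"yaw":0,"claw":-0.456}
    - {"dx":0,"dy":0,"dz":0,"yaw":0,"claw":-0.46}
    - {"dx":0,"dy":0,"dz":0,"yaw":0,"claw":-0.48}
    - {"dx":0,"dy":0,"dz":0,"yaw":0,"claw":-0.5}
    - {"dx":0,"dy":0,"dz":0,"yaw":0,"claw":-0.52}

```text
time: 14.92
tool_pos: [0.6585, 0.0656, 0.0753]
tool_rot: [0.0, 0.723, 0.691, 0.0]
contact_force: [-0.6, 0.9, -0.6]
gripper_width: 0.767
grasp_force: 0.0
```

```bash
python3 look.py h7;python3 - <<'E'
from h import *
a=cv2.imread("pics/h7.png");b=manip.grab_frame("scene")[:,:,::-1]
cv2.imwrite("pics/st.png",np.hstack([a[180:380,130:430][:,:],cv2.resize(b[190:330,220:340],(300,350))[:200]]) if 0 else np.hstack([cv2.resize(a[180:400,130:430],(450,330)),cv2.resize(b[200:310,230:340],(330,330),interpolation=2)]))
E
```

```text
0.7666081300595217 0.0 [-0.6033  0.8918 -0.573 ] [0.6585 0.0656 0.0753]
grey rows at u=270 61 271 37
```

View pics/st.png

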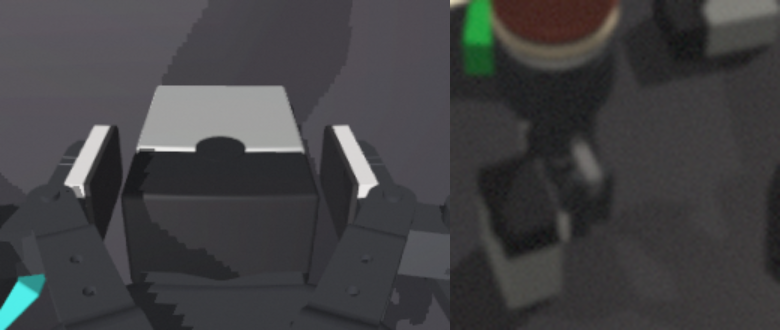

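The box stands upright on the mat between the open pads: bottom edge at row 237, seam 280, top edges 310 and 364.

Run:
```python
from h import *
from scipy.optimize import least_squares
obs=np.array([237,280,310,364])
f=lambda p:pw(boxpts(p[0],p[1],0.0,p[2]))[:,1]-obs
r=least_squares(f,[15,80,0]);print(r.x[:2],np.degrees(r.x[2]),r.fun)
f=lambda p:pw(boxpts(p[0],76,0.0,0))[:,1]-obs
r=least_squares(f,[15]);print(r.x,r.fun)
```

```text
[-17.6959  91.1207] 1.7058956662120839 [-0.2853  0.6832 -0.4709  0.073 ]
[-6.7262] [-3.0551 -1.7694 -1.2566  6.9474]
```

Run:
```python
from h import *
print(pw([[.011,-.033,z] for z in(-.02,-.01,0)]),pw([[-.011,-.033,z] for z in(-.02,-.01,0)]))
for x in(-.03,-.02,-.01,0,.01,.02):print(x,"bottom/top-near",pw([[x,.031,.075],[x,.031,.009-.029],[x,.031,-.02],[x-.04,.031,-.02]]).round(0).tolist())
```

```text
[[203.5377 274.5412]
 [207.9807 264.3894]
 [211.9622 255.3616]] [[208.3743 316.114 ]
 [212.1068 304.4712]
 [215.5068 293.9563]]
-0.03 bottom/top-near [[321.0, 263.0], [343.0, 347.0], [343.0, 347.0], [335.0, 398.0]]
-0.02 bottom/top-near [[321.0, 251.0], [345.0, 331.0], [345.0, 331.0], [337.0, 387.0]]
-0.01 bottom/top-near [[322.0, 239.0], [347.0, 314.0], [347.0, 314.0], [339.0, 375.0]]
0 bottom/top-near [[323.0, 225.0], [350.0, 296.0], [350.0, 296.0], [341.0, 361.0]]
0.01 bottom/top-near [[323.0, 212.0], [352.0, 276.0], [352.0, 276.0], [343.0, 347.0]]
0.02 bottom/top-near [[324.0, 198.0], [354.0, 256.0], [354.0, 256.0], [345.0, 331.0]]
```

send_rows:
  increments:
    - {"dx":0,"dy":0,"dz":0,"yaw":0,"claw":-0.85}
    - {"dx":0,"dy":0,"dz":0,"yaw":0,"claw":-0.85}
    - {"dx":-0.03,"dy":0,"dz":0,"yaw":0,"claw":-0.85}
    - {"dx":-0.058,"dy":0,"dz":0,"yaw":0,"claw":-0.85}
    - {"dx":-0.058,"dy":0,"dz":0.03,"yaw":0,"claw":-0.85}
    - {"dx":-0.058,"dy":0,"dz":0.055,"yaw":0,"claw":-0.85}
    - {"dx":-0.058,"dy":0,"dz":0.058,"yaw":0,"claw":-0.85}

```text
time: 15.9
tool_pos: [0.6555, 0.0369, 0.0437]
tool_rot: [-0.002, 0.723, 0.691, -0.001]
contact_force: [0.1, -0.2, 0.6]
gripper_width: 0.923
grasp_force: 0.0
```

```bash
python3 look.py h8
python3 - <<'E'
from h import *
im=cv2.imread("pics/h8.png");print(im[180:400:3,276].max(1));print(im[180:400:3,255].max(1))
for x in(-.01,0,.01,.02,.03):print(x,pw([[x,0,.047],[x,0,.047-.066],[x,0,-.048],[x-.04,0,-.048]])[:,1].round(0).tolist())
E
```

```text
0.9226239529979342 0.0 [ 0.0803 -0.2333  0.628 ] [0.6555 0.0369 0.0437]
grey rows at u=270 60 296 190
[121 119 120 120 120 119 118 118 118 117 117 239 238 239 239 239 239 239
 239 239 240 240 100  78  77  78  76  78  84  77  77  77  77  76  77  76
  77  78 107  90  83  82  82  83  82  82  83  81  82  82  82  81  82 101
 102 100 100 100  98  97  96  90  76 104  96 105 104 105 104 105 104 103
 104 104]
[120 120 120 118 120 120 117 118 117 118 117 239 238 239 239 239 239 238
 239 239 240 239 239 239 240 255 131  77  77  77  78  76  78  78  77  77
  77  78 115  92  83  83  82  81  83  83  82  82  81  82  82  82  82  96
 100 101 100  99  99 100  98 103 105 104  95 104 104 106 105 106 104 103
 103  67]
-0.01 [255.0, 315.0, 357.0, 418.0]
0 [240.0, 296.0, 337.0, 405.0]
0.01 [225.0, 277.0, 316.0, 391.0]
0.02 [210.0, 255.0, 291.0, 375.0]
0.03 [194.0, 233.0, 265.0, 357.0]
```

Box face edges at rows 213, 258 and 294 put the box centred under the pads. Gripping firmly and lifting.

send_rows:
  increments:
    - {"dx":0,"dy":0,"dz":0,"yaw":0,"claw":-0.3}
    - {"dx":0,"dy":0,"dz":0,"yaw":0,"claw":0}
    - {"dx":0,"dy":0,"dz":0,"yaw":0,"claw":0}
    - {"dx":0,"dy":0,"dz":0,"yaw":0,"claw":0}
    - {"dx":0,"dy":0,"dz":-0.1,"yaw":0,"claw":0}
    - {"dx":0,"dy":0,"dz":-0.2,"yaw":0,"claw":0}
    - {"dx":0,"dy":0,"dz":-0.3,"yaw":0,"claw":0}
    - {"dx":0,"dy":0,"dz":-0.3,"yaw":0,"claw":0}

```text
time: 16.95
tool_pos: [0.6602, 0.0364, 0.2028]
tool_rot: [0.004, 0.723, 0.691, 0.004]
contact_force: [0.3, -0.2, -1.9]
gripper_width: 0.721
grasp_force: 66.4
```

```bash
python3 look.py h9
python3 - <<'E'
from h import *
im=cv2.imread("pics/h9.png");print(im[180:320:3,255].max(1))
c=np.array([.539,-.2455]);u=np.array([np.cos(-.1606),np.sin(-.1606)])
for k in(-2,-1):print(c+.056*k*u)
go([*(c-.112*u),.19],1.41)
E
```

```text
0.7208818851562835 66.43672943115234 [ 0.3494 -0.2236 -1.8752] [0.6602 0.0364 0.2028]
grey rows at u=270 210 243 34
[ 58  56  57  57  57  57  57  58  57  56 101 109 108 109 109 109 108 109
 108 109 110 110 111 109 132  81  30  29  27  26  28  26  28  28  27  28
  31  43  31  32  30  29  29  29  29  29  28]
[ 0.4284 -0.2276]
[ 0.4837 -0.2365]
d [-0.5483 -0.4358  0.0159] yaw -0.9700102072909301 tcp [0.6584 0.0365 0.199 ] yang -0.04501531093639556 j6 -0.012329599375333435
```

send_rows:
  increments:
    - {"dx":-0.06,"dy":-0.05,"dz":0,"yaw":-0.1,"claw":0}
    - {"dx":-0.13,"dy":-0.1,"dz":0,"yaw":-0.2,"claw":0}
    - {"dx":-0.2,"dy":-0.16,"dz":0,"yaw":-0.32,"claw":0}
    - {"dx":-0.27,"dy":-0.22,"dz":0,"yaw":-0.44,"claw":0}
    - {"dx":-0.34,"dy":-0.28,"dz":0,"yaw":-0.56,"claw":0}
    - {"dx":-0.41,"dy":-0.33,"dz":0,"yaw":-0.68,"claw":0}
    - {"dx":-0.47,"dy":-0.38,"dz":0,"yaw":-0.8,"claw":0}
    - {"dx":-0.52,"dy":-0.42,"dz":0,"yaw":-0.9,"claw":0}
    - {"dx":-0.548,"dy":-0.436,"dz":0,"yaw":-0.97,"claw":0}
    - {"dx":-0.548,"dy":-0.436,"dz":0,"yaw":-0.97,"claw":0}
    - {"dx":-0.548,"dy":-0.436,"dz":0,"yaw":-0.97,"claw":0}

```text
time: 18.38
tool_pos: [0.4267, -0.2265, 0.1948]
tool_rot: [-0.001, 0.081, 0.997, 0.001]
contact_force: [-0.1, -0.4, -0.7]
gripper_width: 0.716
grasp_force: 66.6
```

```bash
python3 look.py h10
python3 - <<'E'
from h import *
c=np.array([.539,-.2455]);u=np.array([np.cos(-.1606),np.sin(-.1606)])
go([*(c-.112*u),.06],1.41)
a=cv2.imread("pics/h10.png");t=manip.grab_frame("top")[:,:,::-1]
cv2.imwrite("pics/over.png",np.hstack([cv2.resize(a[:, :],(480,360)),cv2.resize(t[120:280,365:505],(315,360))]))
E
```

```text
0.7155617044806709 66.64716839790344 [-0.1327 -0.3651 -0.6998] [ 0.4267 -0.2265  0.1948]
grey rows at u=270 60 134 75
d [-0.0036 -0.0021  0.2704] yaw -0.000280361860954 tcp [ 0.427  -0.2265  0.1952] yang 1.409579457208569 j6 -2.0515342555758562
```

View pics/over.png

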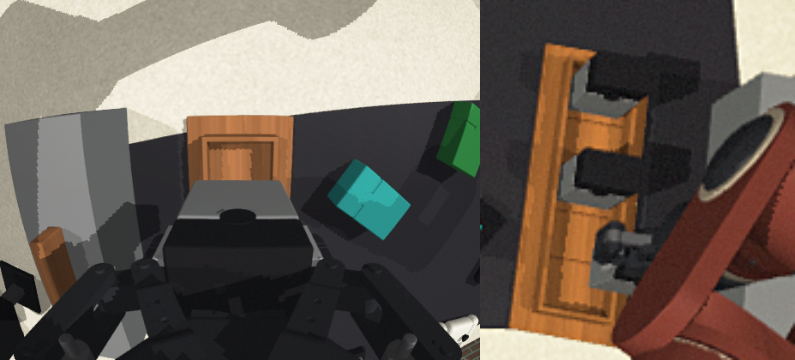

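The wrist view shows the case's near end: board corners near (219,136) and (342,136) in full-frame pixels, with the lane opening just behind the held box. I'll convert these to check alignment.

```bash
cat >> h.py <<'E'
def wr(uv,z,p,r):
    "wrist pixels -> world at height z, for tool pose p,r"
    q=manip.camera_params("wrist");K=q["camera_matrix"];T=q["tool_from_camera"]
    d=(np.atleast_2d(np.array(uv,float))-K[:2,2])/K[0,0];th=np.hypot(*d.T);s=np.sin(th)/th
    v=np.c_[d*s[:,None],np.cos(th)]@T[:3,:3].T;v=r.apply(v);o=p+r.apply(T[:3,3])
    return o+v*((z-o[2])/v[:,2])[:,None]
E
python3 - <<'E'
from h import *
im=cv2.imread("pics/h10.png").astype(int)
o=(im[:,:,2]-im[:,:,0]>40)  # orange wood
for v in(140,146,150):
    c=np.where(o[v,190:370])[0]+190;print(v,c.min(),c.max())
c=np.where(o[100:200,285])[0]+100;print("col285",c.min())
p,r=tool()
rows={v:np.where(o[v,190:370])[0]+190 for v in(146,)}
c=np.array([.539,-.2455]);a=-.1606;u=np.array([np.cos(a),np.sin(a)]);n=np.array([-u[1],u[0]])
for v in(140,146,150):
    k=np.where(o[v,190:370])[0]+190
    P=wr([(k.min(),v),(k.max()+1,v)],.008,p,r)[:,:2]-c;print("along",P@u,"across",P@n)
P=wr([(285,np.where(o[100:200,285])[0].min()+100)],.008,p,r)[:,:2]-c;print(P@u)
E
```

```text
140 218 342
146 218 341
150 218 341
col285 134
along [-0.167  -0.1671] across [-0.0587  0.0688]
along [-0.1609 -0.1609] across [-0.0589  0.068 ]
along [-0.1567 -0.1567] across [-0.059   0.0681]
[-0.1723]
```

Run:
```python
from h import *
u=np.array([np.cos(-.1606),np.sin(-.1606)]);n=np.array([-u[1],u[0]]);c=np.array([.539,-.2455])+.003*n;print(c)
go([*(c-.111*u),.065],1.41)
```

```text
[ 0.5395 -0.2425]
d [-0.0051  0.004   0.261 ] yaw 9.997178343038964e-05 tcp [ 0.4272 -0.2265  0.1955] yang 1.4101499576751455 j6 -2.051901222336314
```

send_rows:
  increments:
    - {"dx":-0.005,"dy":0.004,"dz":0.02,"yaw":0,"claw":0}
    - {"dx":-0.005,"dy":0.004,"dz":0.1,"yaw":0,"claw":0}
    - {"dx":-0.005,"dy":0.004,"dz":0.17,"yaw":0,"claw":0}
    - {"dx":-0.005,"dy":0.004,"dz":0.21,"yaw":0,"claw":0}
    - {"dx":-0.005,"dy":0.004,"dz":0.24,"yaw":0,"claw":0}
    - {"dx":-0.005,"dy":0.004,"dz":0.265,"yaw":0,"claw":0}
    - {"dx":-0.005,"dy":0.004,"dz":0.28,"yaw":0,"claw":0}
    - {"dx":-0.005,"dy":0.004,"dz":0.28,"yaw":0,"claw":0}

```text
time: 19.48
tool_pos: [0.4298, -0.2257, 0.0561]
tool_rot: [-0.0, 0.08, 0.997, 0.0]
contact_force: [0.3, -0.1, -2.4]
gripper_width: 0.722
grasp_force: 66.6
```

send_rows:
  increments:
    - {"dx":0,"dy":0,"dz":0.006,"yaw":0,"claw":0}
    - {"dx":0,"dy":0,"dz":0.008,"yaw":0,"claw":0}
    - {"dx":0,"dy":0,"dz":0.008,"yaw":0,"claw":-0.44}
    - {"dx":0,"dy":0,"dz":0.008,"yaw":0,"claw":-0.46}
    - {"dx":0,"dy":0,"dz":0.008,"yaw":0,"claw":-0.6}
    - {"dx":0,"dy":0,"dz":0.008,"yaw":0,"claw":-0.85}
    - {"dx":0,"dy":0,"dz":0.008,"yaw":0,"claw":-0.85}
    - {"dx":0,"dy":0,"dz":-0.1,"yaw":0,"claw":-0.85}
    - {"dx":0,"dy":0,"dz":-0.2,"yaw":0,"claw":-1}
    - {"dx":0,"dy":0,"dz":-0.36,"yaw":0,"claw":-1}
    - {"dx":0,"dy":0,"dz":-0.36,"yaw":0,"claw":-1}
    - {"dx":0,"dy":0,"dz":-0.36,"yaw":0,"claw":-1}

```text
time: 20.98
tool_pos: [0.4304, -0.2262, 0.2376]
tool_rot: [0.001, 0.08, 0.997, -0.001]
contact_force: [-0.1, 0.0, -0.6]
gripper_width: 1.0
grasp_force: 0.0
```

```bash
python3 look.py h11
python3 - <<'E'
from h import *
a=np.array([0.5064,.3273]);ang=-1.737;u=np.array([np.cos(ang),np.sin(ang)]);g=a+.078*u;print(g)
go([*g,.24],ang+np.pi/2)
t=manip.grab_frame("top")[:,:,::-1];cv2.imwrite("pics/top2.png",t)
# has deck B moved? 
t0=cv2.imread("pics/top0.png").astype(int);d=np.abs(t.astype(int)-t0).max(2)[190:240,180:240];print("deckB diff",(d>40).sum())
E
```

```text
0.9997017136365014 0.0 [-0.0557  0.0382 -0.5967] [ 0.4304 -0.2262  0.2376]
grey rows at u=270 60 279 71
[0.4935 0.2504]
d [ 0.0262  0.96   -0.0089] yaw -1.043595517471169 tcp [ 0.4296 -0.2255  0.2353] yang 1.4099957041779356 j6 -2.046997776814107
deckB diff 0
```

send_rows:
  increments:
    - {"dx":0.026,"dy":0.96,"dz":-0.01,"yaw":0.98,"claw":-1}
    - {"dx":0.026,"dy":0.96,"dz":-0.01,"yaw":0.98,"claw":-1}
    - {"dx":0.026,"dy":0.96,"dz":-0.01,"yaw":0.98,"claw":-1}
    - {"dx":0.026,"dy":0.96,"dz":-0.01,"yaw":0.98,"claw":-1}
    - {"dx":0.026,"dy":0.96,"dz":-0.01,"yaw":0.98,"claw":-1}
    - {"dx":0.026,"dy":0.96,"dz":-0.01,"yaw":0.98,"claw":-1}
    - {"dx":0.026,"dy":0.96,"dz":-0.01,"yaw":0.98,"claw":-1}
    - {"dx":0.026,"dy":0.96,"dz":-0.01,"yaw":0.98,"claw":-1}
    - {"dx":0.026,"dy":0.96,"dz":-0.01,"yaw":0.98,"claw":-1}
    - {"dx":0.026,"dy":0.96,"dz":-0.01,"yaw":0.98,"claw":-1}

```text
time: 22.32
tool_pos: [0.4923, 0.2521, 0.2376]
tool_rot: [-0.001, 0.727, 0.687, -0.003]
contact_force: [0.0, -0.3, -0.3]
gripper_width: 1.002
grasp_force: 0.0
```

Run:
```python
from h import *
go([.4935,.2503,-.002],-.158)
```

```text
d [-0.0025  0.0054  0.4792] yaw 0.0678974036982954 tcp [0.4923 0.2521 0.2376] yang -0.05615389445255686 j6 0.39474054562204386
```

send_rows:
  increments:
    - {"dx":-0.002,"dy":0.005,"dz":0.1,"yaw":0.068,"claw":-1}
    - {"dx":-0.002,"dy":0.005,"dz":0.2,"yaw":0.068,"claw":-1}
    - {"dx":-0.002,"dy":0.005,"dz":0.3,"yaw":0.068,"claw":-1}
    - {"dx":-0.002,"dy":0.005,"dz":0.4,"yaw":0.068,"claw":-1}
    - {"dx":-0.002,"dy":0.005,"dz":0.45,"yaw":0.068,"claw":-1}
    - {"dx":-0.002,"dy":0.005,"dz":0.47,"yaw":0.068,"claw":-1}
    - {"dx":-0.002,"dy":0.005,"dz":0.478,"yaw":0.068,"claw":-1}
    - {"dx":-0.002,"dy":0.005,"dz":0.478,"yaw":0.068,"claw":-0.43}
    - {"dx":-0.002,"dy":0.005,"dz":0.478,"yaw":0.068,"claw":-0.43}
    - {"dx":-0.002,"dy":0.005,"dz":0.478,"yaw":0.068,"claw":-0.43}
    - {"dx":-0.002,"dy":0.005,"dz":0.478,"yaw":0.068,"claw":-0.43}

```text
time: 23.7
tool_pos: [0.4974, 0.2493, 0.0038]
tool_rot: [0.001, 0.762, 0.648, 0.001]
contact_force: [-0.3, -1.3, 6.1]
gripper_width: 0.725
grasp_force: 34.0
```

send_rows:
  increments:
    - {"dx":0,"dy":0,"dz":-0.05,"yaw":0,"claw":-0.43}
    - {"dx":0,"dy":0,"dz":-0.12,"yaw":0,"claw":-0.43}
    - {"dx":0,"dy":0,"dz":-0.155,"yaw":0,"claw":-0.43}
    - {"dx":0,"dy":0,"dz":-0.155,"yaw":0,"claw":-0.44}
    - {"dx":0,"dy":0,"dz":-0.155,"yaw":0,"claw":-0.445}
    - {"dx":0,"dy":0,"dz":-0.155,"yaw":0,"claw":-0.45}
    - {"dx":0,"dy":0,"dz":-0.155,"yaw":0,"claw":-0.45}
    - {"dx":0,"dy":0,"dz":-0.155,"yaw":0,"claw":-0.451}
    - {"dx":0,"dy":0,"dz":-0.155,"yaw":0,"claw":-0.451}

```text
time: 24.82
tool_pos: [0.4963, 0.249, 0.0797]
tool_rot: [-0.0, 0.762, 0.648, -0.0]
contact_force: [0.2, 0.6, -2.2]
gripper_width: 0.726
grasp_force: 9.8
```

```bash
python3 look.py g1
```

```text
0.7264619024654947 9.810446351766586 [ 0.2185  0.622  -2.1562] [0.4963 0.249  0.0797]
grey rows at u=270 98 256 159
```

send_rows:
  increments:
    - {"dx":0,"dy":0,"dz":0,"yaw":0,"claw":-0.453}
    - {"dx":0,"dy":0,"dz":0,"yaw":0,"claw":-0.453}

```text
time: 25.12
tool_pos: [0.4963, 0.2491, 0.0798]
tool_rot: [-0.0, 0.762, 0.648, 0.0]
contact_force: [0.3, -0.2, -2.8]
gripper_width: 0.723
grasp_force: 3.9
```

```bash
python3 look.py g2
```

```text
0.7229514810807723 3.863305114209652 [ 0.3223 -0.1546 -2.798 ] [0.4963 0.2491 0.0798]
grey rows at u=270 181 233 53
```

send_rows:
  increments:
    - {"dx":0,"dy":0,"dz":0,"yaw":0,"claw":-0.453}
    - {"dx":0,"dy":0,"dz":0,"yaw":0,"claw":-0.453}

```text
time: 25.42
tool_pos: [0.4964, 0.249, 0.0799]
tool_rot: [0.0, 0.762, 0.648, 0.0]
contact_force: [0.3, 0.5, -0.9]
gripper_width: 0.726
grasp_force: 2.0
```

```bash
python3 look.py g3
python3 - <<'E'
from h import *
im=cv2.imread("pics/g3.png");print(im[165:380:3,250].max(1))
E
```

```text
0.7255223447988132 1.9910283386707306 [ 0.2544  0.4946 -0.9053] [0.4964 0.249  0.0799]
grey rows at u=270 214 240 27
[ 59  58  56  58  46  46  48  46  48  47  47  47  48  47  48  47  61 108
 108 108 108 108 109 107 107 106 109 108 149  27  29  24  28  30  29  30
  27  44  40  43  41  41  42  40  41  42  40  40  41  41  41  41  41  40
  32  31  29  29  29  28  45 106 106 107 107 105  41  43  40  37  41  41]
```

Run:
```python
from h import *
from scipy.optimize import least_squares
obs=np.array([215,251,276])
for g in(.019,.028):
    f=lambda p:np.r_[pw(boxpts(p[0],p[1],g,p[2]))[:3,1]-obs,(p[1]-80)/5]
    r=least_squares(f,[15,80,-.1]);print(g,r.x[:2],np.degrees(r.x[2]),r.fun)
```

```text
0.019 [16.0417 81.1664] -3.357693014845731 [ 0.3403 -0.8021  0.4716  0.2333]
0.028 [19.9838 81.8186] -4.395343288554264 [ 0.4948 -1.1361  0.6563  0.3637]
```

send_rows:
  increments:
    - {"dx":0,"dy":0,"dz":0,"yaw":0,"claw":-0.45}
    - {"dx":0,"dy":0,"dz":0,"yaw":0,"claw":-0.43}
    - {"dx":0,"dy":0,"dz":0,"yaw":0,"claw":-0.3}
    - {"dx":0,"dy":0,"dz":0,"yaw":0,"claw":0}
    - {"dx":0,"dy":0,"dz":0,"yaw":0,"claw":0}

```text
time: 26.1
tool_pos: [0.4967, 0.2492, 0.0805]
tool_rot: [0.0, 0.762, 0.648, 0.0]
contact_force: [-1.6, 0.4, 4.2]
gripper_width: 0.702
grasp_force: 65.3
```

```bash
python3 look.py g4
python3 - <<'E'
from h import *
im=cv2.imread("pics/g4.png");print(im[165:380:3,250].max(1))
E
```

```text
0.7020746137773259 65.3454065322876 [-1.6069  0.3829  4.1707] [0.4967 0.2492 0.0805]
grey rows at u=270 214 240 27
[ 59  57  57  56  57  48  48  48  46  46  48  47  48  47  48  48  60 106
 106 107 107 108 108 107 108 108 108 111 144  28  27  28  26  28  29  28
  32  44  42  42  40  40  43  41  40  41  39  41  40  41  39  40  41  40
  28  28  27  30  27  38  46 106 107 106 106 106  42  41  41  35  41  42]
```

send_rows:
  increments:
    - {"dx":0,"dy":0,"dz":-0.08,"yaw":0,"claw":0}
    - {"dx":0,"dy":0,"dz":-0.18,"yaw":0,"claw":0}
    - {"dx":0,"dy":0,"dz":-0.25,"yaw":0,"claw":0}
    - {"dx":0,"dy":0,"dz":-0.25,"yaw":0,"claw":0}

```text
time: 26.65
tool_pos: [0.498, 0.2495, 0.2077]
tool_rot: [0.001, 0.762, 0.648, 0.003]
contact_force: [-0.8, 0.9, -2.8]
gripper_width: 0.704
grasp_force: 66.2
```

```bash
python3 look.py g5
python3 - <<'E'
from h import *
u=np.array([np.cos(-.1606),np.sin(-.1606)]);c=np.array([.5395,-.2425])
go([*(c-.057*u),.2],1.41)
t=manip.grab_frame("top");crop(t,360,120,500,275,3,"lane");crop(t,360,120,560,270,4,"lane")
E
```

```text
0.7036237292165133 66.15510821342468 [-0.7896  0.8587 -2.7801] [0.498  0.2495 0.2077]
grey rows at u=270 215 240 26
d [-0.9565  0.1292  0.0095] yaw 1.0463502285117763 tcp [0.4966 0.249  0.2049] yang -0.16206731082212864 j6 0.4929872248296039
```

View pics/lane.png

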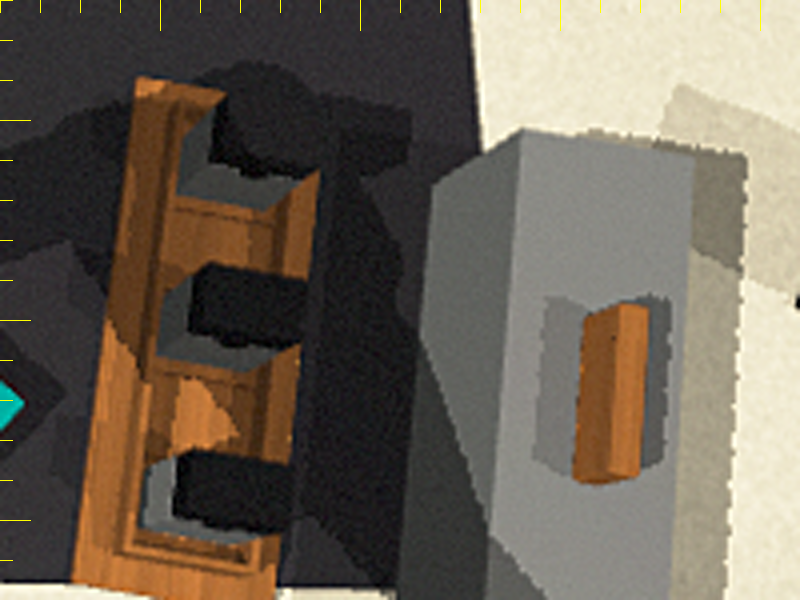

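Deck A stands upright in place 4 at (412,242), place 3 is empty at (408,220), and the cover stands upright at right.

send_rows:
  increments:
    - {"dx":-0.08,"dy":0.01,"dz":0,"yaw":-0.1,"claw":0}
    - {"dx":-0.18,"dy":0.02,"dz":0,"yaw":-0.2,"claw":0}
    - {"dx":-0.28,"dy":0.04,"dz":0,"yaw":-0.32,"claw":0}
    - {"dx":-0.38,"dy":0.05,"dz":0,"yaw":-0.43,"claw":0}
    - {"dx":-0.48,"dy":0.06,"dz":0,"yaw":-0.54,"claw":0}
    - {"dx":-0.58,"dy":0.08,"dz":0,"yaw":-0.65,"claw":0}
    - {"dx":-0.68,"dy":0.09,"dz":0,"yaw":-0.75,"claw":0}
    - {"dx":-0.78,"dy":0.1,"dz":0,"yaw":-0.84,"claw":0}
    - {"dx":-0.87,"dy":0.12,"dz":0,"yaw":-0.92,"claw":0}
    - {"dx":-0.93,"dy":0.129,"dz":0,"yaw":-0.98,"claw":0}
    - {"dx":-0.956,"dy":0.129,"dz":0,"yaw":-0.98,"claw":0}
    - {"dx":-0.956,"dy":0.129,"dz":0,"yaw":-0.98,"claw":0}

```text
time: 28.25
tool_pos: [0.482, -0.2327, 0.2028]
tool_rot: [-0.002, 0.132, 0.991, 0.001]
contact_force: [-0.3, -0.2, -1.8]
gripper_width: 0.704
grasp_force: 66.0
```

```bash
python3 look.py g6
python3 - <<'E'
from h import *
u=np.array([np.cos(-.1606),np.sin(-.1606)]);c=np.array([.5395,-.2425])
go([*(c-.057*u),.08],1.41)
im=cv2.imread("pics/g6.png");print(im[195:300:3,250].max(1))
E
```

```text
0.7040142406378398 66.0485029220581 [-0.3033 -0.1875 -1.8423] [ 0.482  -0.2327  0.2028]
grey rows at u=270 60 81 22
d [-0.003  -0.0022  0.2468] yaw -0.06860838810536866 tcp [ 0.4823 -0.2322  0.2034] yang 1.307087417841947 j6 -1.8951621046696263
[153 152 153 154 154 156 156  93  93  93  94  94  94  95  95  95  96 101
 144  25  27  23  27  26  24  25  29  34  36  31  29  30  31  29  31]
```

send_rows:
  increments:
    - {"dx":-0.003,"dy":-0.002,"dz":0,"yaw":-0.069,"claw":0}
    - {"dx":-0.003,"dy":-0.002,"dz":0.02,"yaw":-0.069,"claw":0}
    - {"dx":-0.003,"dy":-0.002,"dz":0.08,"yaw":-0.069,"claw":0}
    - {"dx":-0.003,"dy":-0.002,"dz":0.14,"yaw":-0.069,"claw":0}
    - {"dx":-0.003,"dy":-0.002,"dz":0.19,"yaw":-0.069,"claw":0}
    - {"dx":-0.003,"dy":-0.002,"dz":0.23,"yaw":-0.069,"claw":0}
    - {"dx":-0.003,"dy":-0.002,"dz":0.25,"yaw":-0.069,"claw":0}
    - {"dx":-0.003,"dy":-0.002,"dz":0.256,"yaw":-0.069,"claw":0}
    - {"dx":-0.003,"dy":-0.002,"dz":0.256,"yaw":-0.069,"claw":0}

```text
time: 29.42
tool_pos: [0.4882, -0.2358, 0.0879]
tool_rot: [0.003, 0.08, 0.997, -0.001]
contact_force: [-15.9, 12.7, 46.8]
gripper_width: 0.701
grasp_force: 74.7
```

Contact came early, with the box bottom about at wall-top height. Backing up to look.

send_rows:
  increments:
    - {"dx":0,"dy":0,"dz":-0.03,"yaw":0,"claw":0}
    - {"dx":0,"dy":0,"dz":-0.1,"yaw":0,"claw":0}
    - {"dx":0,"dy":0,"dz":-0.16,"yaw":0,"claw":0}
    - {"dx":0,"dy":0,"dz":-0.16,"yaw":0,"claw":0}

```text
time: 29.92
tool_pos: [0.4857, -0.2352, 0.1593]
tool_rot: [0.003, 0.08, 0.997, -0.001]
contact_force: [0.5, -1.0, -2.9]
gripper_width: 0.705
grasp_force: 69.3
```

```bash
python3 look.py g7
python3 - <<'E'
from h import *
a=cv2.imread("pics/g7.png");t=manip.grab_frame("top")[:,:,::-1]
cv2.imwrite("pics/g7v.png",np.hstack([a[40:400,90:490],cv2.resize(t[120:280,370:540],(382,360))]))
go([.4833,-.2335,.08],1.41)
E
```

```text
0.7053488521240274 69.31888818740845 [ 0.5415 -0.9632 -2.8868] [ 0.4857 -0.2352  0.1593]
grey rows at u=270 60 70 11
d [0.0006 0.0008 0.151 ] yaw 0.0008976335511422148 tcp [ 0.4836 -0.234   0.1555] yang 1.4113464503267132 j6 -2.00051680770909
```

View pics/g7v.png

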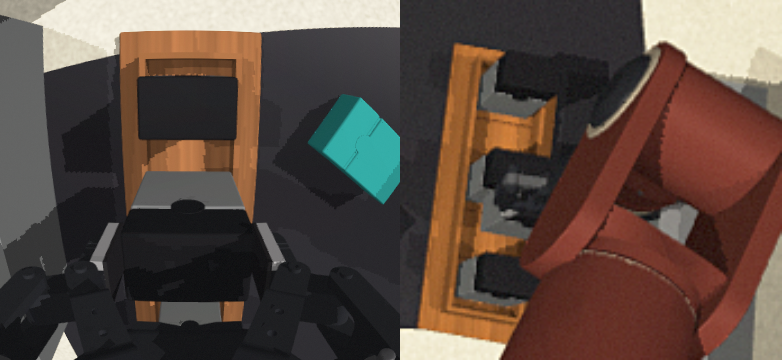

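The held box's bottom edge (wrist u 232–322) sits about 4 px left of the lane's middle, so it landed on the wall top. I'll measure the board's edges more precisely.

Run:
```python
from h import *
im=cv2.imread("pics/g7.png").astype(int);o=(im[:,:,2]-im[:,:,0]>30)
p,r=tool();y=r.apply([0,1,0]);x=r.apply([1,0,0]);L=[]
for v in(76,82,88,95,130,150,170,190,205):
    k=np.where(o[v,190:370])[0]+190
    P=wr([(k.min(),v),(k.max()+1,v)],.008,p,r)-p;print(v,k.min(),k.max(),"x",(P@x).round(4),"y",(P@y).round(4),"mid",(P@y).mean().round(4))
# deck A top: dark block
g=im.max(2);print("deckA top row 150:",np.where(g[150,200:360]<50)[0][[0,-1]]+200)
P=wr([(228,160),(328,160)],.103,p,r)-p;print("deckA y",P@y,P@x)
# held box bottom: grey width row
k=np.where((im[213,200:360].min(1)>90))[0]+200;print("held",k.min(),k.max())
P=wr([(232,212),(322,212)],p[2]-.056,p,r)-p;print(P@y)
```

```text
76 209 351 x [0.1146 0.1149] y [-0.0597  0.0668] mid 0.0036
82 209 351 x [0.1091 0.1094] y [-0.0597  0.0669] mid 0.0036
88 209 351 x [0.1036 0.1039] y [-0.0598  0.0669] mid 0.0036
95 210 351 x [0.0972 0.0975] y [-0.0589  0.067 ] mid 0.004
130 210 350 x [0.0656 0.0657] y [-0.0596  0.0667] mid 0.0035
150 211 349 x [0.0474 0.0475] y [-0.0592  0.0663] mid 0.0035
170 212 348 x [0.029 0.029] y [-0.059   0.0662] mid 0.0036
190 212 347 x [0.0102 0.0101] y [-0.0599  0.0662] mid 0.0031
205 213 346 x [-0.0042 -0.0044] y [-0.0598  0.066 ] mid 0.0031
deckA top row 150: [200 359]
deckA y [-0.0295  0.0311] [0.0509 0.0509]
held 243 320
[-0.0287  0.029 ]
```

Run:
```python
from h import *
from scipy.optimize import least_squares
im=cv2.imread("pics/g7.png").astype(int)
p,r=tool();y=r.apply([0,1,0]);x=r.apply([1,0,0])
P=wr([(278,117),(278,180)],.103,p,r)-p;print("deckA x",P@x)
P=wr([(278,98)],.034,p,r)-p;print("near wall outer/inner top",P@x)
print([int(v) for v in im[200:400:3,258].max(1)])
print("far side col 278", im[335:400:3,278].tolist())
obs=np.array([212,247,276-0])
```

```text
deckA x [0.0765 0.0383]
near wall outer/inner top [0.0916]
[183, 183, 183, 182, 93, 92, 92, 91, 93, 93, 93, 93, 94, 94, 94, 105, 124, 22, 23, 23, 22, 23, 24, 24, 27, 35, 35, 34, 36, 31, 28, 30, 31, 30, 34, 35, 31, 17, 19, 23, 19, 23, 31, 31, 18, 19, 18, 17, 92, 91, 92, 92, 93, 92, 93, 26, 22, 23, 25, 21, 24, 21, 25, 23, 23, 22, 24]
far side col 278 [[16, 16, 15], [19, 17, 16], [19, 17, 16], [92, 93, 92], [91, 91, 91], [91, 93, 92], [91, 93, 93], [91, 93, 93], [89, 91, 89], [23, 22, 21], [22, 19, 19], [22, 21, 20], [23, 19, 19], [24, 22, 21], [23, 21, 20], [22, 22, 20], [24, 22, 23], [23, 21, 21], [23, 22, 22], [21, 18, 19], [22, 19, 19], [22, 21, 18]]
```

Run:
```python
from h import *
from scipy.optimize import least_squares
for obs in([212,249,275],[213,250,276]):
    f=lambda p:pw(boxpts(p[0],p[1],0,p[2]))[:3,1]-np.array(obs)
    r=least_squares(f,[15,60,-.1]);print(r.x[:2],np.degrees(r.x[2]),r.fun)
    for H in(55,65,75,80):
        f2=lambda p:pw(boxpts(p[0],H,0,p[1]))[:3,1]-np.array(obs);q=least_squares(f2,[15,-.1]);print(H,q.x[0],np.degrees(q.x[1]),q.fun)
# widths: bottom edge 232..322, top edge 212..338
print(pw([[.011,.031,z] for z in(.055,.065,.075,.08)])[:,0],pw([[.018,.031,z] for z in(-.04,-.03,-.02,-.015)])[:,0])
```

```text
[ 8.5568 82.0212] 0.23589210356662077 [-0. -0. -0.]
55 19.757994439775683 -3.31740948500916 [ 0.438  -1.0096  0.5857]
65 16.061192250815253 -2.0227055777484297 [ 0.2525 -0.6001  0.3554]
75 11.844416039367442 -0.7055375810298582 [ 0.0959 -0.2345  0.1415]
80 9.531729251259671 -0.03668457324924403 [ 0.0265 -0.0658  0.0401]
[ 8.1203 81.7818] 0.05970150779740634 [-0. -0. -0.]
55 19.234481127023155 -3.4662219383089763 [ 0.4335 -1.0004  0.5808]
65 15.527786094961643 -2.169818244942931 [ 0.2486 -0.5915  0.3506]
75 11.299767426013736 -0.8507650040792065 [ 0.0925 -0.2265  0.1368]
80 8.980873114741065 -0.1808902221219279 [ 0.0234 -0.058   0.0353]
[324.8688 322.7906 320.8778 319.9776] [360.8982 355.1165 350.0065 347.6721]
```

The unconstrained fit shows the box upright with its bottom 80 mm below the TCP, so the "early" contact was actually the lane floor. I'll recentre 9 mm toward the near side, 2 mm across, and set it down.

send_rows:
  increments:
    - {"dx":0.018,"dy":0.004,"dz":0,"yaw":0,"claw":0}
    - {"dx":0.018,"dy":0.004,"dz":0.04,"yaw":0,"claw":0}
    - {"dx":0.018,"dy":0.004,"dz":0.09,"yaw":0,"claw":0}
    - {"dx":0.018,"dy":0.004,"dz":0.12,"yaw":0,"claw":0}
    - {"dx":0.018,"dy":0.004,"dz":0.13,"yaw":0,"claw":0}
    - {"dx":0.018,"dy":0.004,"dz":0.132,"yaw":0,"claw":0}
    - {"dx":0.018,"dy":0.004,"dz":0.132,"yaw":0,"claw":0}

```text
time: 30.9
tool_pos: [0.4761, -0.2315, 0.0916]
tool_rot: [0.001, 0.08, 0.997, -0.0]
contact_force: [-0.7, 0.1, -1.8]
gripper_width: 0.705
grasp_force: 69.3
```

send_rows:
  increments:
    - {"dx":0,"dy":0,"dz":0.006,"yaw":0,"claw":0}
    - {"dx":0,"dy":0,"dz":0.008,"yaw":0,"claw":0}
    - {"dx":0,"dy":0,"dz":0.008,"yaw":0,"claw":0}

```text
time: 31.28
tool_pos: [0.4759, -0.2313, 0.0877]
tool_rot: [0.0, 0.08, 0.997, -0.0]
contact_force: [-1.5, 0.7, 3.4]
gripper_width: 0.703
grasp_force: 69.7
```

Touched down. Releasing and rising.

send_rows:
  increments:
    - {"dx":0,"dy":0,"dz":0,"yaw":0,"claw":-0.43}
    - {"dx":0,"dy":0,"dz":0,"yaw":0,"claw":-0.45}
    - {"dx":0,"dy":0,"dz":0,"yaw":0,"claw":-0.46}
    - {"dx":0,"dy":0,"dz":0,"yaw":0,"claw":-0.6}
    - {"dx":0,"dy":0,"dz":0,"yaw":0,"claw":-0.85}
    - {"dx":0,"dy":0,"dz":0,"yaw":0,"claw":-0.85}
    - {"dx":0,"dy":0,"dz":-0.1,"yaw":0,"claw":-1}
    - {"dx":0,"dy":0,"dz":-0.22,"yaw":0,"claw":-1}
    - {"dx":0,"dy":0,"dz":-0.34,"yaw":0,"claw":-1}
    - {"dx":0,"dy":0.3,"dz":-0.34,"yaw":0,"claw":-1}
    - {"dx":0,"dy":0.6,"dz":-0.34,"yaw":0,"claw":-1}
    - {"dx":0,"dy":0.6,"dz":-0.34,"yaw":0,"claw":-1}
    - {"dx":0,"dy":0.6,"dz":-0.34,"yaw":0,"claw":-1}
    - {"dx":0,"dy":0.6,"dz":-0.34,"yaw":0,"claw":-1}
    - {"dx":0,"dy":0.6,"dz":-0.34,"yaw":0,"claw":-1}

```text
time: 33.15
tool_pos: [0.523, 0.0681, 0.2567]
tool_rot: [-0.0, 0.077, 0.997, 0.0]
contact_force: [-0.8, -1.0, -0.3]
gripper_width: 1.0
grasp_force: 0.0
```

Run:
```python
from h import *
t=manip.grab_frame("top").copy();cv2.imwrite("pics/top3.png",t[:,:,::-1]);crop(t,370,120,560,270,4,"lane2");s=manip.state();print(s["time"],s["tool_pos"])
```

```text
33.2 [0.523  0.0664 0.2567]
```

View pics/lane2.png

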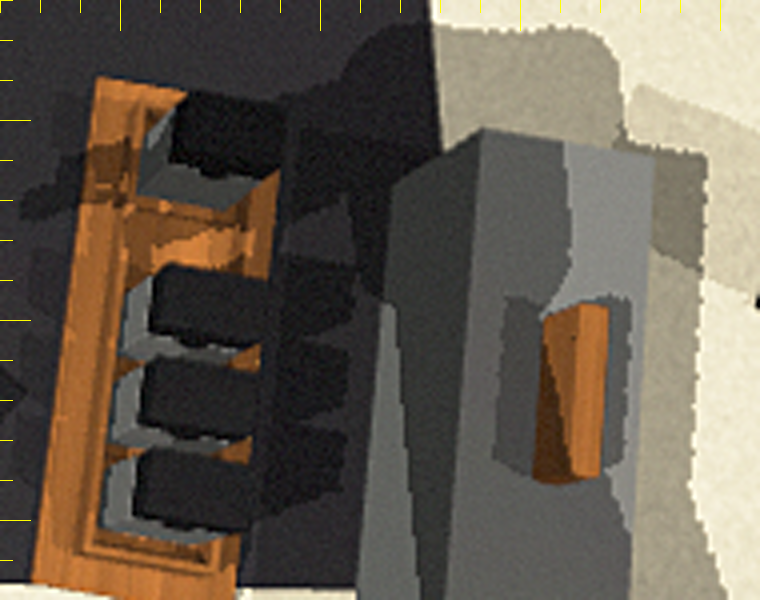

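All four boxes stand upright in the lane (three at rows 197–245, one at (425,155)). The cover stands at right with its fin near (518,195). I'll measure where it is now.

Run:
```python
from h import *
o=np.array((370,120));W=lambda q,z:w("top",np.array(q)/4+o,z)[:,:2]
P=W([(484,130),(655,155),(632,600),(447,600)],.114);print(P)
e=P[1]-P[0];print(np.linalg.norm(e),np.degrees(np.arctan2(e[1],e[0])))
for i,j in((1,2),(0,3)):
    d=P[j]-P[i];print(np.degrees(np.arctan2(d[1],d[0])))
d=P[2]-P[1];d/=np.linalg.norm(d);print("centre",(P[0]+P[1])/2+.161*d)
F=W([(585,302),(608,306),(600,476),(573,475)],.154);print("fin",F.mean(0),F)
B=W([(97,78),(33,580),(236,600)],.008);print("base",B,(B[0]+B[2])/2)
# where things would be if the cover had not moved since release
t=np.array([.5076,-.4422]);print("not moved:",t)
```

```text
[[ 0.6478 -0.407 ]
 [ 0.6341 -0.5091]
 [ 0.3678 -0.4674]
 [ 0.366  -0.3615]]
0.10301872042563356 -97.67091260808485
171.10322232988264
170.8255125226763
centre [ 0.4819 -0.4331]
fin [ 0.4821 -0.4316] [[ 0.5321 -0.4328]
 [ 0.53   -0.4457]
 [ 0.4331 -0.4314]
 [ 0.4334 -0.4164]]
base [[ 0.7185 -0.2075]
 [ 0.3807 -0.1533]
 [ 0.3703 -0.2819]] [ 0.5444 -0.2447]
not moved: [ 0.5076 -0.4422]
```

The cover was knocked about 27 mm and is now centred at (0.482,-0.432), still parallel to the case.

Run:
```python
from h import *
go([.482,-.432,.235],1.4125)
```

```text
d [-0.0742 -0.9974  0.0438] yaw 0.0013639673109432 tcp [0.523  0.0664 0.2567] yang 1.4145459509664149 j6 -1.4292748782739915
```

send_rows:
  increments:
    - {"dx":-0.074,"dy":-0.997,"dz":0.04,"yaw":0,"claw":-1}
    - {"dx":-0.074,"dy":-0.997,"dz":0.04,"yaw":0,"claw":-1}
    - {"dx":-0.074,"dy":-0.997,"dz":0.04,"yaw":0,"claw":-1}
    - {"dx":-0.074,"dy":-0.997,"dz":0.04,"yaw":0,"claw":-1}
    - {"dx":-0.074,"dy":-0.997,"dz":0.04,"yaw":0,"claw":-1}
    - {"dx":-0.074,"dy":-0.997,"dz":0.04,"yaw":0,"claw":-1}
    - {"dx":-0.074,"dy":-0.997,"dz":0.04,"yaw":0,"claw":-1}
    - {"dx":-0.074,"dy":-0.997,"dz":0.04,"yaw":0,"claw":-1}
    - {"dx":-0.074,"dy":-0.997,"dz":0.04,"yaw":0,"claw":-1}
    - {"dx":-0.074,"dy":-0.997,"dz":0.04,"yaw":0,"claw":-1}
    - {"dx":-0.074,"dy":-0.997,"dz":0.04,"yaw":0,"claw":-1}

```text
time: 34.58
tool_pos: [0.4805, -0.4322, 0.2371]
tool_rot: [0.0, 0.079, 0.997, -0.0]
contact_force: [-0.2, 0.3, 0.1]
gripper_width: 1.0
grasp_force: 0.0
```

```bash
python3 look.py k1
python3 - <<'E'
from h import *
im=cv2.imread("pics/k1.png").astype(int);p,r=tool();y=r.apply([0,1,0]);x=r.apply([1,0,0]);print(p)
o=(im[:,:,2]-im[:,:,0]>35)
n,l,st,ce=cv2.connectedComponentsWithStats(o.astype(np.uint8))
for i in range(1,n):
    if st[i,4]>150:print(st[i],ce[i])
# far/near ends of fin at z .154
print(pw([[.05,0,p[2]-.154],[-.05,0,p[2]-.154],[.05,.009,p[2]-.154],[.05,-.009,p[2]-.154],[.161,0,p[2]-.114],[.161,.052,p[2]-.114],[.161,-.052,p[2]-.114]]).round(0).tolist())
E
```

```text
0.9998368151377618 0.0 [-0.2084  0.301   0.1088] [ 0.4805 -0.4322  0.2371]
grey rows at u=270 60 299 103
[ 0.4807 -0.432   0.2372]
[  377    64   104   223 10281] [416.198  168.4659]
[ 269  152   26  132 3092] [281.1995 216.7387]
[   0  210   47  102 2607] [ 15.5332 261.6621]
[[277.0, 155.0], [277.0, 283.0], [290.0, 155.0], [264.0, 155.0], [277.0, 16.0], [340.0, 19.0], [213.0, 19.0]]
```

send_rows:
  increments:
    - {"dx":0.002,"dy":0.004,"dz":0.1,"yaw":0,"claw":-1}
    - {"dx":0.002,"dy":0.004,"dz":0.18,"yaw":0,"claw":-1}
    - {"dx":0.002,"dy":0.004,"dz":0.218,"yaw":0,"claw":-1}
    - {"dx":0.002,"dy":0.004,"dz":0.224,"yaw":0,"claw":-1}
    - {"dx":0.002,"dy":0.004,"dz":0.224,"yaw":0,"claw":0}
    - {"dx":0.002,"dy":0.004,"dz":0.224,"yaw":0,"claw":0.5}
    - {"dx":0.002,"dy":0.004,"dz":0.224,"yaw":0,"claw":1}
    - {"dx":0.002,"dy":0.004,"dz":0.224,"yaw":0,"claw":1}
    - {"dx":0.002,"dy":0.004,"dz":0.224,"yaw":0,"claw":1}

```text
time: 35.75
tool_pos: [0.4801, -0.4309, 0.1255]
tool_rot: [0.0, 0.08, 0.997, -0.0]
contact_force: [0.3, 1.2, 3.3]
gripper_width: 0.199
grasp_force: 62.7
```

```bash
python3 look.py k2
python3 - <<'E'
from h import *
im=cv2.imread("pics/k2.png").astype(int);p,r=tool();print(p)
o=(im[:,:,2]-im[:,:,0]>35)
n,l,st,ce=cv2.connectedComponentsWithStats(o.astype(np.uint8))
for i in range(1,n):
    if st[i,4]>100:print(st[i],ce[i])
print(pw([[.05,0,p[2]-.154],[.05,.009,p[2]-.154],[.05,-.009,p[2]-.154],[.05,.009,p[2]-.114],[.161,.052,p[2]-.114],[.161,-.052,p[2]-.114]]).round(0).tolist())
E
```

```text
0.19851314906880832 62.74569869041443 [0.2654 1.245  3.3248] [ 0.4801 -0.4309  0.1255]
grey rows at u=270 60 178 119
[ 0.4802 -0.4309  0.1256]
[  404    48   138   287 16539] [457.1374 182.6848]
[ 254  181   47  186 7744] [277.1334 269.9827]
[[277.0, 193.0], [302.0, 193.0], [252.0, 193.0], [295.0, 173.0], [381.0, -39.0], [172.0, -38.0]]
```

Run:
```python
from h import *
im=cv2.imread("pics/k2.png");print(im[165:215:2,277].tolist());print(im[340:375:3,277].tolist())
p,r=tool()
for e in(.05,.0475,.045):print(pw([[e,0,p[2]-.154],[e,0,p[2]-.114]])[:,1])
```

```text
[[100, 100, 98], [98, 98, 98], [99, 98, 98], [100, 98, 99], [97, 97, 96], [98, 98, 97], [97, 97, 96], [88, 90, 94], [34, 54, 81], [34, 55, 84], [37, 58, 86], [36, 57, 86], [35, 56, 87], [36, 57, 87], [35, 56, 86], [35, 56, 83], [34, 55, 83], [37, 57, 89], [43, 69, 107], [47, 74, 112], [48, 77, 116], [50, 77, 119], [51, 79, 121], [50, 78, 120], [51, 78, 120]]
[[39, 62, 93], [38, 61, 93], [40, 62, 93], [39, 62, 93], [39, 61, 92], [50, 79, 119], [51, 79, 120], [50, 79, 119], [50, 79, 120], [28, 33, 41], [24, 22, 21], [24, 21, 20]]
[192.5938 172.9862]
[199.3149 178.0972]
[205.9635 183.1771]
```

Run:
```python
from h import *
go([.537,-.2418,.2655],1.4105)
```

```text
d [-0.0525  0.3914 -0.28  ] yaw 0.0007054758094433566 tcp [ 0.4802 -0.4309  0.1256] yang 1.4115582137141651 j6 -2.2584041344649384
```

send_rows:
  increments:
    - {"dx":0,"dy":0,"dz":-0.06,"yaw":0,"claw":1}
    - {"dx":0,"dy":0,"dz":-0.14,"yaw":0,"claw":1}
    - {"dx":0,"dy":0,"dz":-0.22,"yaw":0,"claw":1}
    - {"dx":0,"dy":0,"dz":-0.28,"yaw":0,"claw":1}
    - {"dx":0,"dy":0,"dz":-0.28,"yaw":0,"claw":1}
    - {"dx":-0.01,"dy":0.08,"dz":-0.28,"yaw":0,"claw":1}
    - {"dx":-0.025,"dy":0.18,"dz":-0.28,"yaw":0,"claw":1}
    - {"dx":-0.04,"dy":0.28,"dz":-0.28,"yaw":0,"claw":1}
    - {"dx":-0.05,"dy":0.36,"dz":-0.28,"yaw":0,"claw":1}
    - {"dx":-0.053,"dy":0.391,"dz":-0.28,"yaw":0,"claw":1}
    - {"dx":-0.053,"dy":0.391,"dz":-0.28,"yaw":0,"claw":1}
    - {"dx":-0.053,"dy":0.391,"dz":-0.28,"yaw":0,"claw":1}

```text
time: 37.3
tool_pos: [0.5364, -0.243, 0.2638]
tool_rot: [-0.001, 0.08, 0.997, -0.0]
contact_force: [0.7, -0.6, -3.1]
gripper_width: 0.201
grasp_force: 61.9
```

```bash
python3 look.py k3
python3 - <<'E'
from h import *
im=cv2.imread("pics/k3.png");print(im[165:215:2,277].max(1));
go([.537,-.2418,.131],1.4105)
E
```

```text
0.20114405375322433 61.88524603843689 [ 0.6769 -0.5886 -3.1256] [ 0.5364 -0.243   0.2638]
grey rows at u=270 60 179 120
[148 148 147 145 147 147 147 139 109 115 120 120 123 122 121 115 115 132
 167 175 178 181 182 182 182]
d [-0.0007  0.0029  0.2662] yaw -0.0003478454113598299 tcp [ 0.5365 -0.2432  0.2641] yang 1.4099782318829603 j6 -1.9614967948820865
```

send_rows:
  increments:
    - {"dx":0,"dy":0.003,"dz":0.06,"yaw":0,"claw":1}
    - {"dx":0,"dy":0.003,"dz":0.12,"yaw":0,"claw":1}
    - {"dx":0,"dy":0.003,"dz":0.17,"yaw":0,"claw":1}
    - {"dx":0,"dy":0.003,"dz":0.19,"yaw":0,"claw":1}
    - {"dx":0,"dy":0.003,"dz":0.205,"yaw":0,"claw":1}
    - {"dx":0,"dy":0.003,"dz":0.215,"yaw":0,"claw":1}
    - {"dx":0,"dy":0.003,"dz":0.22,"yaw":0,"claw":1}

```text
time: 38.22
tool_pos: [0.5377, -0.2408, 0.1554]
tool_rot: [0.001, 0.08, 0.997, -0.0]
contact_force: [0.1, 0.2, -4.0]
gripper_width: 0.199
grasp_force: 61.8
```

send_rows:
  increments:
    - {"dx":0,"dy":0,"dz":0.01,"yaw":0,"claw":1}
    - {"dx":0,"dy":0,"dz":0.02,"yaw":0,"claw":1}
    - {"dx":0,"dy":0,"dz":0.02,"yaw":0,"claw":1}

```text
time: 38.6
tool_pos: [0.5369, -0.2402, 0.1441]
tool_rot: [-0.001, 0.08, 0.997, 0.0]
contact_force: [0.2, -0.5, -4.1]
gripper_width: 0.2
grasp_force: 61.8
```

Engaged over the walls with no contact. Down the rest of the way.

send_rows:
  increments:
    - {"dx":0,"dy":0,"dz":0.008,"yaw":0,"claw":1}
    - {"dx":0,"dy":0,"dz":0.016,"yaw":0,"claw":1}
    - {"dx":0,"dy":0,"dz":0.02,"yaw":0,"claw":1}
    - {"dx":0,"dy":0,"dz":0.022,"yaw":0,"claw":1}
    - {"dx":0,"dy":0,"dz":0.022,"yaw":0,"claw":1}

```text
time: 39.22
tool_pos: [0.5374, -0.2406, 0.1339]
tool_rot: [0.0, 0.08, 0.997, -0.0]
contact_force: [-0.2, -0.4, -3.6]
gripper_width: 0.204
grasp_force: 62.0
```

send_rows:
  increments:
    - {"dx":0,"dy":0,"dz":0.002,"yaw":0,"claw":1}
    - {"dx":0,"dy":0,"dz":0.003,"yaw":0,"claw":1}
    - {"dx":0,"dy":0,"dz":0.003,"yaw":0,"claw":0.4}
    - {"dx":0,"dy":0,"dz":0.003,"yaw":0,"claw":-0.2}
    - {"dx":0,"dy":0,"dz":0.003,"yaw":0,"claw":-1}
    - {"dx":0,"dy":0,"dz":0.003,"yaw":0,"claw":-1}
    - {"dx":0,"dy":0,"dz":0.003,"yaw":0,"claw":-1}
    - {"dx":0,"dy":0,"dz":-0.1,"yaw":0,"claw":-1}
    - {"dx":0,"dy":0,"dz":-0.2,"yaw":0,"claw":-1}
    - {"dx":0,"dy":0.3,"dz":-0.24,"yaw":0,"claw":-1}
    - {"dx":0,"dy":0.6,"dz":-0.24,"yaw":0,"claw":-1}
    - {"dx":0,"dy":0.6,"dz":-0.24,"yaw":0,"claw":-1}
    - {"dx":0,"dy":0.6,"dz":-0.24,"yaw":0,"claw":-1}
    - {"dx":0,"dy":0.6,"dz":-0.24,"yaw":0,"claw":-1}

```text
time: 40.98
tool_pos: [0.5849, 0.058, 0.2541]
tool_rot: [0.0, 0.079, 0.997, 0.0]
contact_force: [-0.6, 0.4, 0.7]
gripper_width: 0.997
grasp_force: 0.0
```

Run:
```python
from h import *
t=manip.grab_frame("top")[:,:,::-1];s=manip.grab_frame("scene")[:,:,::-1]
cv2.imwrite("pics/end.png",np.hstack([cv2.resize(t[60:300,300:500],(400,480)),cv2.resize(s[190:390,0:160],(384,480))]))
```

```text
(no output)
```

View pics/end.png

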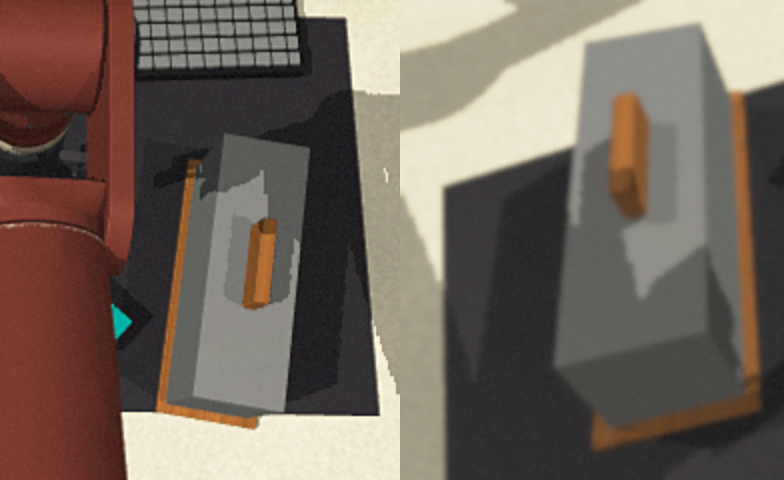

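The cover sits level and fully down on the base board, with wood showing evenly around it, and the arm is clear.

```bash
python3 -c "
from plant import manip
print(manip.job_done())"
```

```text
the job is handed in; nothing more can be done
None
```

The job is handed in: both loose deck boxes stand upright in places 3 and 4 beside the two already there, and the cover is back on the case, fully down and released; the hand-in gave no verdict.

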